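# Clear the sorting board and put its tools away in the sloping tray

## Robot

A 6-joint arm with a two-finger parallel gripper is mounted at the origin on the work surface. World frame = base frame: x ahead of the robot, y to its left, z up, the work surface at z = 0. Lengths are in m, angles in rad, forces in N, time in s.
With the tool pointing down it reaches from about 0.375 to 0.925 m from the base axis. Payload 5.7 kg.
Tool frame: the origin (TCP) lies midway between the tips of the shut fingers; the grasp point (between the pads) lies arm.pinch_z behind it (arm.pinch_z is the distance from the TCP to the grasp point, in m); z points along the fingers, y is the line along which they close (so a half turn about z gives the same grasp; the last joint's range is limited). The gripper opens to 88 mm and grips with 3 to 60 N. Pads are 20 mm wide; open, the fingers measure 115 mm over their backs; the gripper's body (75 mm by 178 mm) begins 61 mm behind the grasp point.
Start: joints at [1.192, 0.359, 1.51, -0, 1.272, -0.115], TCP at [0.156, 0.579, 0.223] pointing down, gripper open.
Joint ranges: [-2.97, 2.97], [-1.01, 2.36], [0.21, 2.38], [-0.96, 4.11], [0.2, 2.71], [-2.98, 2.98]. Speed limits (rad/s): [2.39, 2.39, 3.14, 3.14, 3.14, 3.14].

## Interface

Orientations are given as a 3x3 rotation matrix whose columns are the frame's x, y, z axes.
In Python, from workcell import arm gives the robot as it stands.
- The arm moves only by the tool apply_moves, never from a script. Its argument "steps" is a list of rows, each a list of 7 numbers: the shift along the tool's x, y, z scaled (see below), then the turn, a rotation vector about the tool's x, y, z scaled (see below), then the closure, from -1 (fully open) to 1 (shut). In form: [[tx, ty, tz, wx, wy, wz, hand], ...]. A call has 1 to 8 rows; each row shifts and turns the commanded pose from where the row before left it, along the tool's axes as they then stand; what a row does not reach is not made up. The controller multiplies each number of a shift by 50 cm and each number of a turn by 0.5 rad. A row lasts 1/12 s, in which the tool goes at most 41.7 mm and 7.16 degrees, less where a joint would pass 70% of its speed; a pose out of reach is approached as far as the arm can. A call with a number of a shift or a turn outside -1 to 1 is refused whole. A call with a gripper value outside its range is refused whole. The fingers move at their own pace and stop on an object; "newtons" is the grip in N (left out, the last holds). Time passes only in rows, so rows that do not move let the fingers close. It gives the time, the measured TCP pose, the force, the opening and the grip force at its end, in the units of the state.
- arm.observe(): the state, without advancing time (a new reading comes with each control period).
- arm.camera(name): name is "scene" or "top" or "wrist"; returns a dict with "image" (400x640x3 uint8, blue, green, red), "range_z" (400x640 float32, m along the optical axis (not along the pixel's ray), 0 where there is no reading), "fx", "fy", "cx", "cy" (pixels), "eye" and "rotation" of the camera in the world. Camera axes: x right, y up, looking along -z (the intrinsics and any distortion apply to the point x, -y, -z); pixel columns grow to the right and rows downward; lengths in m; the calibration is good to about 2 mm. A picture is of the moment at which its call begins.
- arm.finish_job(): hands the job in; it is judged then, once.
The state is a dict: "clock": time; "joint_pos": joint angles; "dq": joint speeds; "joint_torque": joint torques, N m; "position": TCP position; "tcp_rot": TCP orientation; "force": force on the tool from outside, world axes, zero at the start; "ft_torque": the same for the moment, N m; "gripper_width": finger opening in m; "gripper_force": force on a finger pad.
Only numpy, scipy, OpenCV 4.12 (cv2) and the standard library are available. Lean on these libraries where they do the work, as an engineer would, in place of code of your own. Each camera call takes 0.05 s, during which the arm holds its last target. There are 200 camera calls.

## Task

Using the scraper block, sweep the three wood chips off the white sorting board into the trough at its edge, without touching them with the fingers or the brush. Put the tools away in the sloping tray: lay the scraper, ridge up, flat in the free crosswise compartment once the sweeping is done, and the brush, bristles down and head uppermost, flat in the long compartment shaped for it. Set both down gently without dropping them, and leave the other things on the table where they are.

Things in the scene. Friction and masses are not known exactly. Their poses are not given: they have to be found in the camera images.
- board: White sorting board, fixed, 220 (x) x 180 (y) mm, its flat top 40 mm above the table. Origin: centre of its underside, on the table. Its +x side is the edge with the trough (edge at x = +110 mm). It stands either left or right of the middle of the table.
- trough: Grey open catch trough, fixed against the board's +x edge: 90 (x) x 190 (y) mm outside, walls 4 mm thick and only 26 mm tall, so 14 mm lower than the board's top. Origin: centre of its underside, on the table, 156 mm from the board's origin; axes as the board's.
- stand: Fixed metal stand with a white tool tray sloping 25 degrees, low edge to the robot. Origin on the table, 95 mm in front of the tray's centre; x level, the way the tray rises. A light bar (26 x 22 mm, along y, at x = 115, z = 295 mm, on posts at y = +-131 mm) leaves no room for a gripper pointing straight down: tilt it square to the slope, coming from the robot's side.
- tray: The sloping tray, 200 mm up the slope (x) x 230 mm (y); walls 14 mm tall, 4 mm thick. Origin: centre of its floor, 85 mm above the table; z square to the slope. At +y a long compartment for the brush; beside it three equal crosswise ones: the upper holds two markers, the lower a flat spatula (fixed, at most 14 mm tall), the middle one is free.
- scraper_slot: The free crosswise compartment of the sloping tray, middle of three, 61 (x) x 162 (y) mm inside, walls 14 mm tall. Origin: centre of its floor. x points up the 25 degree slope, y across it (along the compartment), z out of the floor, square to the slope (25 degrees from vertical, leaning to the robot).
- brush_slot: The long compartment of the sloping tray, shaped like the brush: 192 mm long (x); the upper half (96 mm) is 56 mm wide for the head, the lower half a 38 mm wide channel for the handle. Walls 14 mm tall. Origin: centre of its floor (at mid length); x points up the 25 degree slope, z out of the floor, square to the slope.
- scraper: Plain wooden scraper block, 0.16 kg nominal, lying on the board near the edge away from the trough: base 150 (its y) x 50 (its x) x 20 mm, and on it a grip ridge 110 (y) x 22 (x) mm rising from 20 to 46 mm above the underside. Origin: centre of the underside; z up. Either way round is the same.
- scraper_left (a point): End of the scraper's underside, at its y = +75 mm.
- scraper_right (a point): End of the scraper's underside, at its y = -75 mm.
- brush: Wooden hand brush lying bristles down on the table, 180 mm long, 0.14 kg nominal. Origin: underside, at mid length; x points to the head end; z up. Head from x = +15 to +90 mm, 46 mm wide, 36 mm tall, stiff black bristles below; handle from x = -90 to +15 mm, 24 mm wide, 34 mm tall from the ground up. It balances near the origin.
- brush_head (a point): Underside of the brush at its head end, x = +90 mm.
- brush_tail (a point): Underside of the brush at its handle end, x = -90 mm.
- chip1: Flat wood chip 34 x 22 x 8 mm, loose on the board between the scraper and the trough. Origin: centre of its underside.
- chip2: Flat wood chip 34 x 22 x 8 mm, loose on the board between the scraper and the trough. Origin: centre of its underside.
- chip3: Flat wood chip 34 x 22 x 8 mm, loose on the board between the scraper and the trough. Origin: centre of its underside.
- label_roll: Bystander, to be left where it stands: upright paper label roll, 84 mm diameter, 60 mm tall. Origin: centre of its underside.
- tape_roll: Bystander, to be left where it stands: clear packing-tape ring lying flat, 84 mm diameter, 45 mm tall. Origin: centre of its underside.
- jar: Bystander, to be left where it stands: white capped jar, 60 mm diameter, 80 mm tall. Origin: centre of its underside.
- punnet: Bystander, to be left where it stands: clear open fruit punnet 130 x 100 x 55 mm. Origin: centre of its underside.
- carton: Bystander, to be left where it stands: closed cardboard carton 120 x 80 x 50 mm. Origin: centre of its underside.

How it is judged:
On the way, in this order (a step that is already met when the one before it is completed fails the run):
1. all three chips lie in the trough (x of chip1 in the frame of trough between -0.045 and 0.045 m and y of chip1 in the frame of trough between -0.095 and 0.095 m and z of each of chip1, chip2, chip3 in the frame of trough below 0.032 m and x of chip2 in the frame of trough between -0.045 and 0.045 m and y of chip2 in the frame of trough between -0.095 and 0.095 m and x of chip3 in the frame of trough between -0.045 and 0.045 m and y of chip3 in the frame of trough between -0.095 and 0.095 m), for 0.2 s.
2. the scraper lies flat in the free crosswise compartment (x of scraper in the frame of scraper_slot between -0.01 and 0.01 m and y of scraper in the frame of scraper_slot between -0.012 and 0.012 m and z of scraper_left in the frame of scraper_slot between -0.005 and 0.007 m and z of scraper_right in the frame of scraper_slot between -0.005 and 0.007 m and angle between the y axis of scraper and the y axis of scraper_slot, either way round below 0.15 rad and angle between the z axis of scraper and the z axis of scraper_slot, either way round below 0.12 rad), for 0.2 s.
At the end, for the whole second after the job is handed in: The chips are in the trough. At rest on the floors of their compartments (both ends within 7 mm of it) lie the scraper, ridge up, centre within 10 mm across and 12 mm along, and the brush, bristles down, head end 78 to 102 mm up-slope of the centre, ends within 11 and 13 mm sideways (all of step 1 and all of step 2 and x of brush_head in the frame of brush_slot between 0.078 and 0.102 m and y of brush_head in the frame of brush_slot between -0.011 and 0.011 m and y of brush_tail in the frame of brush_slot between -0.013 and 0.013 m and z of brush_head in the frame of brush_slot between -0.005 and 0.007 m and z of brush_tail in the frame of brush_slot between -0.005 and 0.007 m and angle between the z axis of brush and the z axis of brush_slot, either way round below 0.12 rad and linear speed of each of scraper, brush below 0.02 m/s and angular speed of each of scraper, brush below 0.2 rad/s); the robot touches nothing.
It fails at once if the scraper or the brush is dropped or thrown (moves faster than 0.5 m/s out of the fingers) ((linear speed of scraper above 0.5 m/s and contact force between the fingers and scraper below 0.05 N) or (linear speed of brush above 0.5 m/s and contact force between the fingers and brush below 0.05 N)).
It fails at once if a chip is pushed or picked by the fingers, or swept with the brush, instead of the scraper (contact force between any of the fingers, brush and chip1 above 0.5 N or contact force between any of the fingers, brush and chip2 above 0.5 N or contact force between any of the fingers, brush and chip3 above 0.5 N).
It fails at once if a bystander is moved more than 30 mm (distance of any of label_roll, tape_roll, jar, punnet, carton from where it was at the start of the episode above 0.03 m).
It also fails if it takes over 69 s, if anything falls off the work surface, if the arm or the gripper's body presses on something with over 40 N, if the wrist force passes 120 N, or if a joint passes its speed limit or range.

## Working session

There is one attempt and no reset: what is moved stays moved. The work goes in short steps, Python scripts to look and compute and a tool call to move; the robot and the scene stay as the last step left them, time stands still between calls to the robot, and variables do not carry over. Pictures are saved under pics/ and viewed, at most 12 in all, crops included, and the job is handed in when it is done.

Besides the shell and the picture viewer there is one more tool, called after ">>>" in YAML: its name, and indented under it one key for each argument. apply_moves: Moves the arm, as the interface text tells. Its arguments: {"type":"object","properties":{"steps":{"type":"array","items":{"type":"array","items":{"type":"number"}}},"newtons":{"type":"number"}},"required":["steps"]}

```bash
mkdir -p pics; cat > h.py <<'E'
import numpy as np, cv2
from workcell import arm
def pts(c):
    v,u=np.mgrid[0:400,0:640]; z=c["range_z"]
    p=np.stack([(u-c["cx"])/c["fx"]*z,-(v-c["cy"])/c["fy"]*z,-z],-1)
    P=p@np.array(c["rotation"]).T+np.array(c["eye"]); P[z==0]=np.nan
    return P
E
python3 - <<'E'
from h import *
print(arm.pinch_z); print(arm.observe())
for n in("top","scene"):
    c=arm.camera(n); np.savez("/tmp/%s.npz"%n,**c); cv2.imwrite("pics/%s1.png"%n,c["image"]); print(n,c["eye"],c["rotation"],c["fx"],c["fy"],c["cx"],c["cy"],[k for k in c])
E
```

```text
0.0187
{'clock': 0.0, 'joint_pos': array([ 1.19190663e+00,  3.59517342e-01,  1.51142398e+00,  1.40909024e-05,
        1.27248255e+00, -1.15087334e-01]), 'dq': array([-0.0001263 ,  0.00071117, -0.00157227, -0.00093482,  0.00098147,
       -0.00128726]), 'joint_torque': array([-2.54447759e-04, -5.15360177e+01, -2.70735580e+01,  6.76580728e-02,
        3.51754914e-02, -9.65255617e-05]), 'position': array([0.15619274, 0.57860591, 0.22180546]), 'tcp_rot': array([[-9.65404321e-01,  2.60756633e-01, -6.89861303e-04],
       [ 2.60757449e-01,  9.65402856e-01, -1.69635948e-03],
       [ 2.23657085e-04, -1.81755925e-03, -9.99998323e-01]]), 'force': array([-0.11490212,  0.07742031, -0.19115203]), 'ft_torque': array([0.00589395, 0.03503709, 0.00323081]), 'gripper_force': 0.0, 'gripper_width': 0.08763861848798245}
top [ 0.35020452 -0.00560792  1.39638943] [[-0.01390234  0.98858826 -0.14999992]
 [-0.99959179 -0.01748537 -0.02259444]
 [-0.0249594   0.14962457  0.9884278 ]] 472.81051972804306 472.81051972804306 322.7335841282089 206.38143732499424 ['image', 'range_z', 'fx', 'fy', 'cx', 'cy', 'eye', 'rotation']
scene [ 1.32071505 -0.31024934  1.02650357] [[ 0.39067266 -0.68327503  0.61685501]
 [ 0.92046062  0.29816743 -0.25268247]
 [-0.01127445  0.66650688  0.74541362]] 488.09141711934416 488.09141711934416 310.0414208884909 202.5939408554488 ['image', 'range_z', 'fx', 'fy', 'cx', 'cy', 'eye', 'rotation']
```

View pics/top1.png

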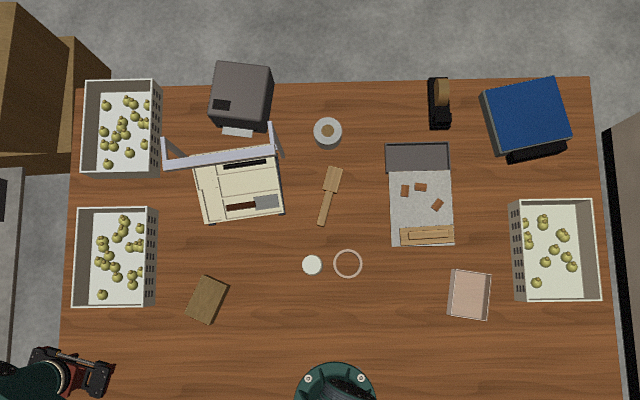

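View pics/scene1.png

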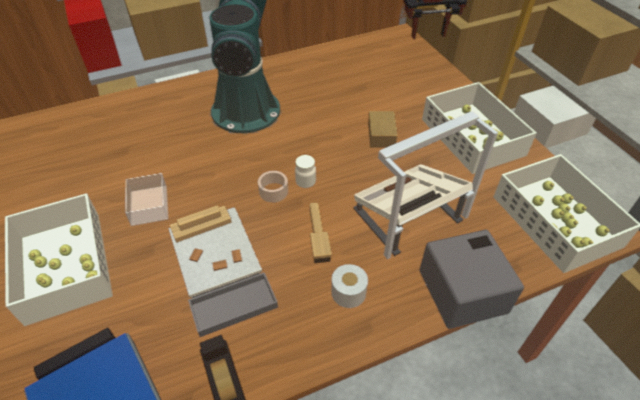

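Top view: the board is on the right with its trough at about (417,157). The scraper is at (427,235), the chips at (405,190), (421,187) and (437,204), the brush runs from (322,222) to (335,170), and the tray is at about (238,185). I'll enlarge these areas.

```bash
python3 - <<'E'
from h import *
im=cv2.imread("pics/top1.png")
a=cv2.resize(im[130:250,310:470],None,fx=5,fy=5,interpolation=cv2.INTER_CUBIC);cv2.imwrite("pics/a.png",a)
a=cv2.resize(im[115:235,150:310],None,fx=5,fy=5,interpolation=cv2.INTER_CUBIC);cv2.imwrite("pics/b.png",a)
E
```

```text
(no output)
```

View pics/a.png

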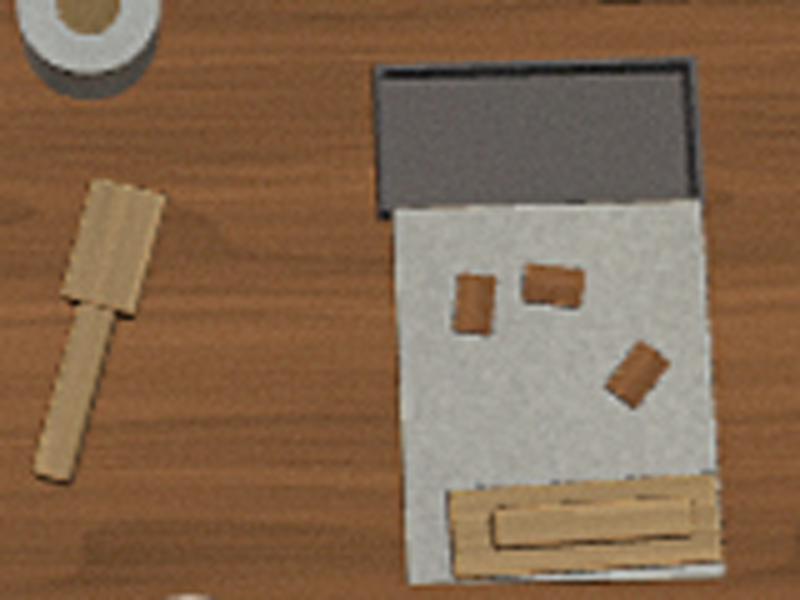

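View pics/b.png

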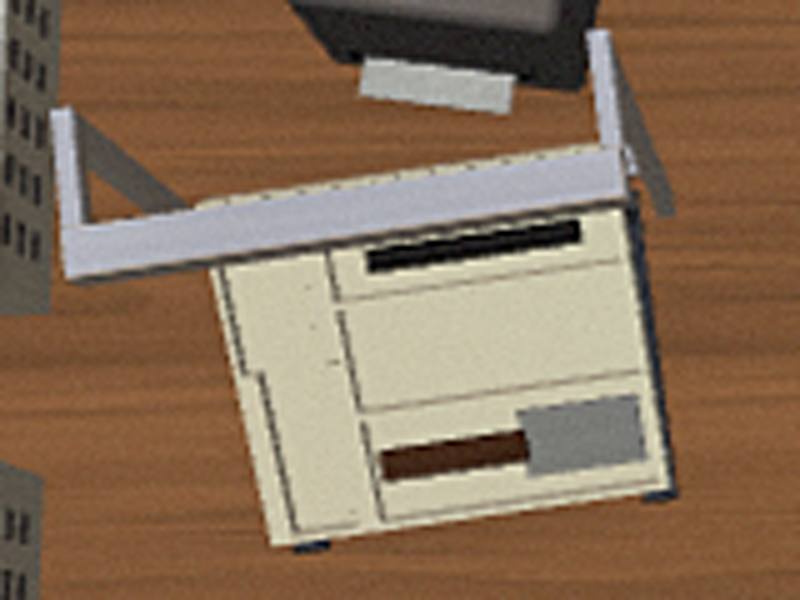

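Crop a shows the board corners at (408,583), (724,573), (700,202) and (393,209), plus clear scraper and brush outlines. Crop b shows the tray's low corners at (272,546) and (670,490), the top-left corner at (197,205), and the middle compartment free. I'll fit poses to these corners.

```bash
cat >> h.py <<'E'
from scipy.optimize import least_squares
def proj(c,P):
    q=(np.asarray(P)-c["eye"])@c["rotation"]; return np.stack([c["cx"]+c["fx"]*q[:,0]/-q[:,2],c["cy"]+c["fy"]*q[:,1]/q[:,2]],-1)
def place(p,M):
    M=np.asarray(M,float);s,k=np.sin(p[2]),np.cos(p[2]); return np.stack([p[0]+k*M[:,0]-s*M[:,1],p[1]+s*M[:,0]+k*M[:,1],M[:,2]],-1)
def fit(c,M,px,g):
    return least_squares(lambda p:(proj(c,place(p,M))-px).ravel(),g)
S,K=np.sin(np.radians(25)),np.cos(np.radians(25))
def tray(a,b,d): return [.095+a*K-d*S,b,.085+a*S+d*K]
E
cat > fit1.py <<'E'
from h import *
c=dict(np.load("/tmp/top.npz")); P=pts(c)
A=lambda l:(np.array(l)+.5)/5-.5+[310,130]
B=lambda l:(np.array(l)+.5)/5-.5+[150,115]
o={}
def rect(x,y,z): return [[x,y,z],[x,-y,z],[-x,-y,z],[-x,y,z]]
J={"board":(rect(.11,.09,.04),A([[393,209],[700,202],[724,573],[408,583]]),[.5,-.25,0]),
"scraper":(rect(.025,.075,.06),A([[450,491],[718,474],[722,562],[457,577]]),[.4,-.25,0]),
"brush":([[.09,.023,.036],[.09,-.023,.036],[.015,-.023,.036],[.015,.023,.036],[-.09,.012,.034],[-.09,-.012,.034]],A([[95,179],[166,197],[134,316],[64,295],[34,472],[70,482]]),[.5,0,0]),
"stand":([tray(-.1,.115,.014),tray(-.1,-.115,.014),tray(.1,.115,.014)],B([[272,546],[670,490],[197,203]]),[.45,.25,0])}
for k,(M,px,g) in J.items():
    r=fit(c,M,px,g); o[k]=r.x; print(k,r.x.round(4),"res",r.fun.round(1))
t=place(o["board"],[[.156,0,0]])[0]; print("trough",t)
# depth checks
def dz(n,q):
    u,v=proj(c,place(o[n],[q]))[0].round().astype(int); print(n,q,"meas",P[v-1:v+2,u-1:u+2].reshape(-1,3).mean(0).round(4),"exp",place(o[n],[q])[0].round(4))
dz("board",[-.0,.08,.04]);dz("scraper",[0,0,.046+.04]);dz("brush",[.05,0,.036]);dz("stand",tray(0,-.03,0));dz("stand",tray(0,.083,0));dz("stand",tray(-.06,.083,0));dz("stand",[.115,0,.306])
np.savez("/tmp/o.npz",**o)
d=dict(np.load("/tmp/scene.npz"));im=cv2.resize(d["image"],None,fx=2,fy=2,interpolation=2)
def poly(n,M):
    q=((proj(d,place(o[n],M))+.5)*2-.5)
    cv2.polylines(im,[(q*16).round().astype(np.int32)],True,(0,0,255),1,cv2.LINE_AA,4)
for k in("board","scraper"):poly(k,J[k][0])
poly("brush",J["brush"][0])
for a,b,w,h in((0,0,.1,.115),(0,-.03,.0305,.081),(0,.083,.096,.028)):
    poly("stand",[tray(a+w*i,b+h*j,.014) for i,j in((1,1),(1,-1),(-1,-1),(-1,1))])
poly("stand",[[.115+.013*i,.131*j,.306] for i,j in((1,1),(1,-1),(-1,-1),(-1,1))])
cv2.imwrite("pics/c.png",im[220:680,320:1020])
E
python3 fit1.py
```

```text
board [ 0.5478 -0.2576  0.008 ] res [-0.3 -0.3  0.2 -0.6  0.2  0.7 -0.   0.2]
scraper [ 0.4669 -0.2676  0.0413] res [-0.  -0.3 -0.5  0.   0.5  0.1 -0.   0.2]
brush [ 0.5879  0.0098 -0.2789] res [-0.2 -0.7  0.7 -0.4  0.5  0.  -0.7  0.2 -0.5  0.3  0.3  0.5]
stand [0.5252 0.2526 0.1239] res [ 0.1 -0.1 -0.2 -0.1  0.2  0.2]
trough [ 0.70381982 -0.25634268  0.        ]
board [-0.0, 0.08, 0.04] meas [ 0.5476 -0.1775  0.0409] exp [ 0.5472 -0.1776  0.04  ]
scraper [0, 0, 0.086] meas [ 0.4666 -0.2681  0.0872] exp [ 0.4669 -0.2676  0.086 ]
brush [0.05, 0, 0.036] meas [ 0.6373 -0.0028  0.0366] exp [ 0.6359 -0.004   0.036 ]
stand [np.float64(0.095), -0.03, np.float64(0.085)] meas [0.6224 0.2351 0.0877] exp [0.6232 0.2346 0.085 ]
stand [np.float64(0.095), 0.083, np.float64(0.085)] meas [0.61   0.3459 0.0882] exp [0.6092 0.3467 0.085 ]
stand [np.float64(0.040621532777801006), 0.083, np.float64(0.05964290429555804)] meas [0.5539 0.3405 0.0601] exp [0.5553 0.34   0.0596]
stand [0.115, 0, 0.306] meas [0.6387 0.267  0.3076] exp [0.6393 0.2668 0.306 ]
```

View pics/c.png

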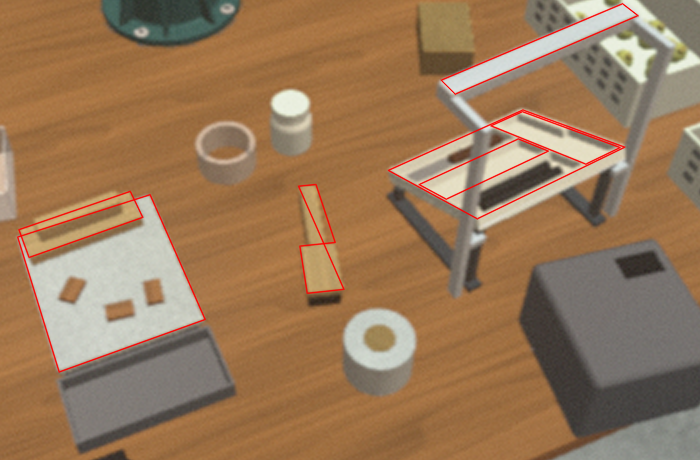

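The overlay agrees within a few mm. Next I'll make a move calculator and plan the way to above the scraper.

```bash
cat >> h.py <<'E'
from scipy.spatial.transform import Rotation as Ro
def rot(yaw,tilt=0):  # tool y at yaw (horizontal when tilt=0), z down; tilt about horizontal axis square to yaw: leaning back to the robot
    k,s=np.cos(yaw),np.sin(yaw); Y=np.array([k,s,0.]);Z=np.array([0,0,-1.])
    c,t=np.cos(tilt),np.sin(tilt); y=c*Y-t*Z; z=c*Z+t*Y
    return np.stack([np.cross(y,z),y,z],-1)
def plan(*wps,start=None):
    s=arm.observe(); p,R=np.array(s["position"]),np.array(s["tcp_rot"])
    if start is not None:p,R=start
    print("t",round(s["clock"],2),"now",p.round(4),"w",round(s["gripper_width"],4),"F",np.round(s["force"],1))
    for q,T in wps:
        q=np.array(q,float); d=R.T@(q-p)/.5; w=Ro.from_matrix(R.T@T).as_rotvec()/.5
        n=int(np.ceil(max(np.linalg.norm(d)/.082,np.linalg.norm(w)/.24,1)))
        print("shift",d.round(4),"turn",w.round(4),"rows>=",n,"per row",(d/n).round(4),(w/n).round(4)); p,R=q,T
E
python3 - <<'E'
from h import *
s=arm.observe();R0=s["tcp_rot"];T=rot(.0413)
plan(([.41,.2,.222],R0),([.41,.2,.222],T),([.467,-.268,.20],T))
E
```

```text
t 0.1 now [0.1562 0.5787 0.2219] w 0.0878 F [ 0.3 -0.4  0.4]
shift [-0.6875 -0.5988  0.0007] turn [0. 0. 0.] rows>= 12 per row [-0.0573 -0.0499  0.0001] [0. 0. 0.]
shift [0. 0. 0.] turn [-3.1000e-03  1.8000e-03  2.5313e+00] rows>= 11 per row [0. 0. 0.] [-3.000e-04  2.000e-04  2.301e-01]
shift [-0.9399  0.0753  0.044 ] turn [0. 0. 0.] rows>= 12 per row [-0.0783  0.0063  0.0037] [0. 0. 0.]
```

>>> apply_moves:
  steps:
    - [-0.0573,-0.05,0,0,0,0,-1]
    - [-0.0573,-0.05,0,0,0,0,-1]
    - [-0.0573,-0.05,0,0,0,0,-1]
    - [-0.0573,-0.05,0,0,0,0,-1]
    - [-0.0573,-0.05,0,0,0,0,-1]
    - [-0.0573,-0.05,0,0,0,0,-1]
  newtons: 25

```text
clock: 0.6
position: [0.2836, 0.3878, 0.2224]
tcp_rot: [[-0.966, 0.26, -0.0], [0.26, 0.966, -0.001], [0.0, -0.001, -1.0]]
force: [0.6, -0.8, -0.6]
gripper_width: 0.0879
gripper_force: 0.0
```

>>> apply_moves:
  steps:
    - [-0.0573,-0.05,0,0,0,0,-1]
    - [-0.0573,-0.05,0,0,0,0,-1]
    - [-0.0573,-0.05,0,0,0,0,-1]
    - [-0.0573,-0.05,0,0,0,0,-1]
    - [-0.0573,-0.05,0,0,0,0,-1]
    - [-0.0573,-0.05,0,0,0,0,-1]

```text
clock: 1.1
position: [0.4105, 0.1982, 0.2226]
tcp_rot: [[-0.965, 0.261, -0.0], [0.261, 0.965, -0.0], [0.0, -0.0, -1.0]]
force: [0.1, 1.0, -0.9]
gripper_width: 0.0874
gripper_force: 0.0
```

>>> apply_moves:
  steps:
    - [0,0,0,0,0,0.23,-1]
    - [0,0,0,0,0,0.23,-1]
    - [0,0,0,0,0,0.23,-1]
    - [0,0,0,0,0,0.23,-1]
    - [0,0,0,0,0,0.23,-1]
    - [0,0,0,0,0,0.23,-1]

```text
clock: 1.6
position: [0.4098, 0.1997, 0.2223]
tcp_rot: [[-0.574, 0.819, -0.001], [0.819, 0.574, -0.0], [0.0, -0.001, -1.0]]
force: [0.2, 0.5, -0.3]
gripper_width: 0.0879
gripper_force: 0.0
```

>>> apply_moves:
  steps:
    - [0,0,0,0,0,0.23,-1]
    - [0,0,0,0,0,0.23,-1]
    - [0,0,0,0,0,0.23,-1]
    - [0,0,0,0,0,0.23,-1]
    - [0,0,0,0,0,0.23,-1]

```text
clock: 2.02
position: [0.4098, 0.1998, 0.2224]
tcp_rot: [[-0.036, 0.999, -0.001], [0.999, 0.036, -0.0], [-0.0, -0.001, -1.0]]
force: [0.4, 0.4, -0.2]
gripper_width: 0.088
gripper_force: 0.0
```

>>> apply_moves:
  steps:
    - [-0.0783,0.0063,0.0037,0,0,0,-1]
    - [-0.0783,0.0063,0.0037,0,0,0,-1]
    - [-0.0783,0.0063,0.0037,0,0,0,-1]
    - [-0.0783,0.0063,0.0037,0,0,0,-1]
    - [-0.0783,0.0063,0.0037,0,0,0,-1]
    - [-0.0783,0.0063,0.0037,0,0,0,-1]

```text
clock: 2.52
position: [0.4384, -0.0357, 0.2114]
tcp_rot: [[-0.042, 0.999, -0.0], [0.999, 0.042, 0.0], [0.0, -0.0, -1.0]]
force: [1.3, 0.9, -0.9]
gripper_width: 0.0876
gripper_force: 0.0
```

>>> apply_moves:
  steps:
    - [-0.0783,0.0063,0.0037,0,0,0,-1]
    - [-0.0783,0.0063,0.0037,0,0,0,-1]
    - [-0.0783,0.0063,0.0037,0,0,0,-1]
    - [-0.0783,0.0063,0.0037,0,0,0,-1]
    - [-0.0783,0.0063,0.0037,0,0,0,-1]
    - [-0.0783,0.0063,0.0037,0,0,0,-1]
    - [0,0,0,0,0,0,-1]

```text
clock: 3.1
position: [0.4689, -0.275, 0.2002]
tcp_rot: [[-0.038, 0.999, 0.002], [0.999, 0.038, -0.004], [-0.004, 0.002, -1.0]]
force: [1.0, -0.7, 0.4]
gripper_width: 0.0881
gripper_force: 0.0
```

```bash
python3 - <<'E'
from h import *
T=rot(.0413)
plan(([.467,-.268,.20],T),([.467,-.268,.063],T))
c=arm.camera("wrist"); np.savez("/tmp/w1.npz",**c); cv2.imwrite("pics/w1.png",c["image"])
P=pts(c); m=np.abs(P[...,2]-.086)<.006
m&=(abs(P[...,0]-.467)<.05)&(abs(P[...,1]+.268)<.09)
n,l,st,_=cv2.connectedComponentsWithStats(m.astype(np.uint8)); i=1+st[1:,4].argmax(); Q=P[l==i]
print(len(Q),Q[:,2].mean(),cv2.minAreaRect((Q[:,:2]*1000).astype(np.float32)))
m=np.abs(P[...,2]-.060)<.005; m&=(abs(P[...,0]-.467)<.05)&(abs(P[...,1]+.268)<.09);Q=P[m]
print(len(Q),Q[:,2].mean(),cv2.minAreaRect((Q[:,:2]*1000).astype(np.float32)))
E
```

```text
t 3.1 now [ 0.4689 -0.275   0.2002] w 0.0881 F [ 1.  -0.7  0.4]
shift [ 0.0141 -0.0032  0.0003] turn [ 0.0031  0.0087 -0.0064] rows>= 1 per row [ 0.0141 -0.0032  0.0003] [ 0.0031  0.0087 -0.0064]
shift [0.    0.    0.274] turn [0. 0. 0.] rows>= 4 per row [0.     0.     0.0685] [0. 0. 0.]
2210 0.08497590945345854 ((466.8592834472656, -268.5599365234375), (21.230201721191406, 109.20337677001953), 2.6222760677337646)
3759 0.05908288075964378 ((467.1375732421875, -268.6280517578125), (50.244117736816406, 149.58531188964844), 2.748223066329956)
```

View pics/w1.png

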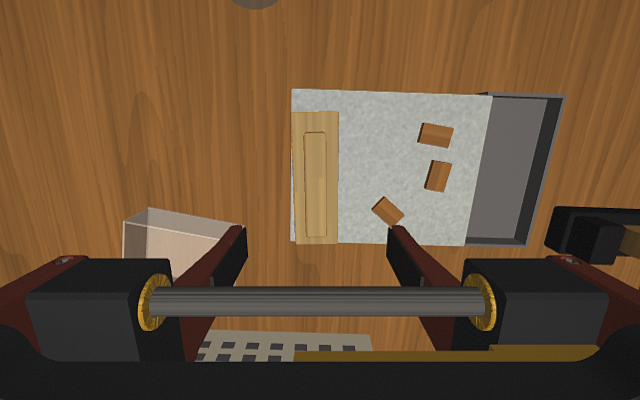

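The wrist view confirms the scraper at (0.467, -0.2686) with yaw about 0.045 and no obstruction. The three chips lie between it and the trough. Descending and gripping.

>>> apply_moves:
  steps:
    - [0.0128,-0.0032,0,0.003,0.009,-0.014,-1]
    - [0,0,0.068,0,0,0,-1]
    - [0,0,0.068,0,0,0,-1]
    - [0,0,0.068,0,0,0,-1]
    - [0,0,0.04,0,0,0,-1]
    - [0,0,0.025,0,0,0,-1]
    - [0,0,0.004,0,0,0,-1]
    - [0,0,0,0,0,0,-1]

```text
clock: 3.82
position: [0.4646, -0.2586, 0.0635]
tcp_rot: [[-0.051, 0.999, -0.004], [0.999, 0.051, 0.006], [0.007, -0.004, -1.0]]
force: [-0.6, -0.2, 0.9]
gripper_width: 0.088
gripper_force: 0.0
```

```bash
python3 - <<'E'
from h import *
T=rot(.045)
print(arm.observe()["tcp_rot"].round(4))
plan(([.467,-.2686,.063],T))
c=dict(np.load("/tmp/w1.npz"));P=pts(c);o=dict(np.load("/tmp/o.npz"));b=o["board"]
hsv=cv2.cvtColor(c["image"],cv2.COLOR_BGR2HSV)
m=((P[...,2]>.043)&(P[...,2]<.053)&(hsv[...,1]>80)).astype(np.uint8)
n,l,st,_=cv2.connectedComponentsWithStats(m)
for i in range(1,n):
    if st[i,4]>150:
        Q=P[l==i];d=Q[:,:2]-b[:2];k,s=np.cos(b[2]),np.sin(b[2]);L=d@np.array([[k,-s],[s,k]]);print("chip",L.min(0).round(3),L.max(0).round(3),Q[:,2].mean())
m=(abs(P[...,2]-.039)<.003)&(hsv[...,1]<50);n,l,st,_=cv2.connectedComponentsWithStats(m.astype(np.uint8));i=1+st[1:,4].argmax();print(cv2.minAreaRect((P[l==i][:,:2]*1000).astype(np.float32)),b)
E
```

```text
[[-0.0507  0.9987 -0.0039]
 [ 0.9987  0.0508  0.0063]
 [ 0.0065 -0.0036 -1.    ]]
t 3.82 now [ 0.4646 -0.2586  0.0635] w 0.088 F [-0.6 -0.2  0.9]
shift [-0.0203  0.0038  0.0009] turn [-0.0073 -0.0131  0.0116] rows>= 1 per row [-0.0203  0.0038  0.0009] [-0.0073 -0.0131  0.0116]
chip [0.032 0.032] [0.068 0.057] 0.04700668209279771
chip [ 0.047 -0.019] [0.072 0.016] 0.04695721651438954
chip [-0.013 -0.065] [ 0.026 -0.028] 0.0470034337384044
chip [ 0.3   -0.091] [ 0.315 -0.06 ] 0.04815428508653751
((547.8321533203125, -258.8944091796875), (219.23867797851562, 179.0879364013672), 0.28002411127090454) [ 0.54782477 -0.25758601  0.00797018]
```

>>> apply_moves:
  steps:
    - [-0.02,0.0038,0.001,-0.007,-0.013,0.012,-1]
    - [0,0,0,0,0,0,-1]
    - [0,0,0,0,0,0,-1]
    - [0,0,0,0,0,0,-1]

```text
clock: 4.15
position: [0.4685, -0.2713, 0.0644]
tcp_rot: [[-0.043, 0.999, 0.004], [0.999, 0.043, -0.003], [-0.003, 0.003, -1.0]]
force: [0.1, -1.5, 0.3]
gripper_width: 0.0876
gripper_force: 0.0
```

```bash
python3 - <<'E'
from h import *
plan(([.467,-.2686,.063],rot(.045)))
E
```

```text
t 4.15 now [ 0.4685 -0.2713  0.0644] w 0.0876 F [ 0.1 -1.5  0.3]
shift [ 0.0056 -0.0028  0.0028] turn [ 0.0068  0.0063 -0.0046] rows>= 1 per row [ 0.0056 -0.0028  0.0028] [ 0.0068  0.0063 -0.0046]
```

>>> apply_moves:
  steps:
    - [0,0,0,0,0,0,-1]
    - [0,0,0,0,0,0,-1]
    - [0,0,0,0,0,0,-1]

```text
clock: 4.4
position: [0.4679, -0.2708, 0.0636]
tcp_rot: [[-0.043, 0.999, 0.002], [0.999, 0.043, -0.002], [-0.002, 0.002, -1.0]]
force: [-0.2, -0.3, 0.0]
gripper_width: 0.0881
gripper_force: 0.0
```

>>> apply_moves:
  steps:
    - [0,0,0,0,0,0,-1]

```text
clock: 4.48
position: [0.4679, -0.2708, 0.0635]
tcp_rot: [[-0.043, 0.999, 0.002], [0.999, 0.043, -0.002], [-0.002, 0.002, -1.0]]
force: [-0.0, -0.6, -0.4]
gripper_width: 0.0879
gripper_force: 0.0
```

>>> apply_moves:
  steps:
    - [0,0,0,0,0,0,-1]

```text
clock: 4.57
position: [0.4678, -0.2708, 0.0634]
tcp_rot: [[-0.043, 0.999, 0.002], [0.999, 0.043, -0.002], [-0.002, 0.002, -1.0]]
force: [-0.0, 0.4, -0.1]
gripper_width: 0.088
gripper_force: 0.0
```

>>> apply_moves:
  steps:
    - [0.0044,-0.0016,0,0.004,0.004,0,-1]
    - [0,0,0,0,0,0,-1]
    - [0,0,0,0,0,0,-1]
    - [0,0,0,0,0,0,1]
    - [0,0,0,0,0,0,1]
    - [0,0,0,0,0,0,1]
    - [0,0,0,0,0,0,1]
    - [0,0,0,0,0,0,1]
  newtons: 40

```text
clock: 5.23
position: [0.467, -0.2687, 0.0634]
tcp_rot: [[-0.043, 0.999, -0.0], [0.999, 0.043, -0.0], [-0.0, -0.0, -1.0]]
force: [0.2, 0.1, -0.3]
gripper_width: 0.0583
gripper_force: 0.0
```

>>> apply_moves:
  steps:
    - [0,0,0,0,0,0,1]
    - [0,0,0,0,0,0,1]
    - [0,0,0,0,0,0,1]
    - [0,0,0,0,0,0,1]
    - [0,0,0,0,0,0,1]

```text
clock: 5.65
position: [0.467, -0.2687, 0.0634]
tcp_rot: [[-0.043, 0.999, -0.0], [0.999, 0.043, -0.0], [-0.0, -0.0, -1.0]]
force: [0.5, -0.8, 0.1]
gripper_width: 0.0246
gripper_force: 0.0
```

```bash
python3 - <<'E'
from h import *
s=arm.observe();print(s["tcp_rot"].round(3),s["gripper_force"])
x=s["position"]; T=rot(.006)
plan(([.467,-.2637,x[2]+.001],T),([.615,-.2627,x[2]+.001],T))
E
```

```text
[[-0.043  0.999 -0.   ]
 [ 0.999  0.043 -0.   ]
 [-0.    -0.    -1.   ]] 0.0
t 5.65 now [ 0.467  -0.2687  0.0634] w 0.0246 F [ 0.5 -0.8  0.1]
shift [ 0.0099  0.0004 -0.002 ] turn [-0.0001  0.0002  0.074 ] rows>= 1 per row [ 0.0099  0.0004 -0.002 ] [-0.0001  0.0002  0.074 ]
shift [2.00e-04 2.96e-01 0.00e+00] turn [0. 0. 0.] rows>= 4 per row [0.0001 0.074  0.    ] [0. 0. 0.]
```

>>> apply_moves:
  steps:
    - [0,0,0,0,0,0,1]
    - [0,0,0,0,0,0,1]
    - [0,0,0,0,0,0,1]
    - [0.01,0,-0.002,0,0,0.074,1]
    - [0,0,0,0,0,0,1]
    - [0,0,0,0,0,0,1]
    - [0,0,0,0,0,0,1]

```text
clock: 6.23
position: [0.4666, -0.2637, 0.0643]
tcp_rot: [[-0.007, 1.0, -0.0], [1.0, 0.007, 0.0], [0.0, -0.0, -1.0]]
force: [0.2, -0.5, -2.0]
gripper_width: 0.022
gripper_force: 40.0
```

>>> apply_moves:
  steps:
    - [0,0.02,0,0,0,0,1]
    - [0,0.03,0,0,0,0,1]
    - [0,0.03,0,0,0,0,1]
    - [0,0.03,0,0,0,0,1]
    - [0,0.03,0,0,0,0,1]
    - [0,0.03,0,0,0,0,1]
    - [0,0.03,0,0,0,0,1]
    - [0,0.02,0,0,0,0,1]

```text
clock: 6.9
position: [0.579, -0.2632, 0.0644]
tcp_rot: [[-0.007, 1.0, 0.001], [1.0, 0.007, -0.001], [-0.001, 0.001, -1.0]]
force: [0.4, -0.9, -2.2]
gripper_width: 0.0218
gripper_force: 40.0
```

```bash
python3 - <<'E'
from h import *
s=arm.observe();print(s["tcp_rot"].round(3),s["gripper_force"])
plan(([.649,-.2627,.0644],rot(.006)))
c=arm.camera("wrist"); cv2.imwrite("pics/w2.png",c["image"])
E
```

```text
[[-0.007  1.     0.001]
 [ 1.     0.007 -0.001]
 [-0.001  0.001 -1.   ]] 39.98785078525543
t 6.9 now [ 0.579  -0.2632  0.0644] w 0.0218 F [ 0.4 -0.9 -2.2]
shift [1.0e-04 1.4e-01 1.0e-04] turn [0.0024 0.0012 0.0012] rows>= 2 per row [0.0001 0.07   0.0001] [0.0012 0.0006 0.0006]
```

View pics/w2.png

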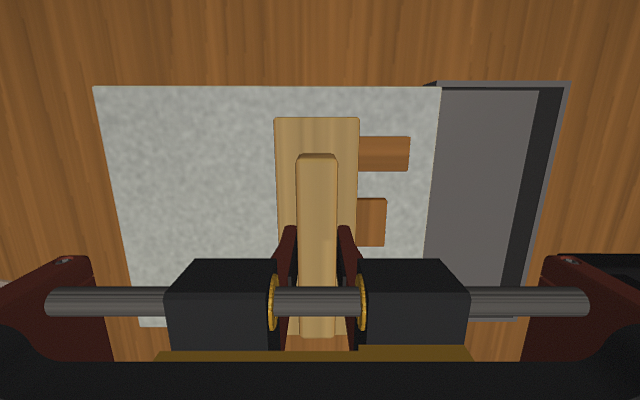

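Two chips are against the scraper's face at (383,153) and (372,222). The third is hidden by the hand. Continuing to sweep over the edge.

>>> apply_moves:
  steps:
    - [0,0.02,0,0,0,0,1]
    - [0,0.02,0,0,0,0,1]
    - [0,0.02,0,0,0,0,1]
    - [0,0.02,0,0,0,0,1]
    - [0,0.02,0,0,0,0,1]
    - [0,0.02,0,0,0,0,1]
    - [0,0.018,0,0,0,0,1]
    - [0,0,0,0,0,0,1]

```text
clock: 7.62
position: [0.6483, -0.2628, 0.0646]
tcp_rot: [[-0.007, 1.0, 0.002], [1.0, 0.007, -0.001], [-0.001, 0.002, -1.0]]
force: [-0.4, 0.4, -1.7]
gripper_width: 0.022
gripper_force: 40.0
```

>>> apply_moves:
  steps:
    - [0,0,0,0,0,0,1]
    - [0,0,0,0,0,0,1]
    - [0,0,-0.04,0,0,0,1]
    - [0,0,-0.08,0,0,0,1]
    - [0,0,-0.08,0,0,0,1]
    - [0,0,-0.08,0,0,0,1]
    - [0,-0.06,-0.04,0,0,0,1]
    - [0,-0.06,0,0,0,0,1]

```text
clock: 8.28
position: [0.5889, -0.2648, 0.2307]
tcp_rot: [[-0.007, 1.0, 0.01], [1.0, 0.007, -0.006], [-0.006, 0.01, -1.0]]
force: [-0.2, -0.6, -2.0]
gripper_width: 0.0217
gripper_force: 40.0
```

```bash
python3 - <<'E'
from h import *
o=dict(np.load("/tmp/o.npz"));b=o["board"]
print(arm.observe()["position"],arm.observe()["gripper_force"])
for n in("top","scene"):
    c=arm.camera(n);P=pts(c);hsv=cv2.cvtColor(c["image"],cv2.COLOR_BGR2HSV)
    k,s=np.cos(b[2]),np.sin(b[2]);L=(P[...,:2]-b[:2]-[.156*k,.156*s])@np.array([[k,-s],[s,k]])
    m=((hsv[...,1]>80)&(abs(L[...,1])<.1)&(L[...,0]>-.27)&(L[...,0]<.05)&(P[...,2]<.055)).astype(np.uint8)
    N,l,st,_=cv2.connectedComponentsWithStats(m)
    print(n,[(L[l==i].mean(0).round(3),P[l==i][:,2].mean().round(3),st[i,4]) for i in range(1,N) if st[i,4]>8])
    if n=="scene": cv2.imwrite("pics/s2.png",cv2.resize(c["image"][180:380,120:380],None,fx=3,fy=3))
E
```

```text
[ 0.58887325 -0.26478751  0.23074692] 39.988641142845154
top [(array([-0.13 ,  0.094]), np.float64(0.003), np.int32(435)), (array([-0.01 ,  0.001]), np.float64(0.012), np.int32(92)), (array([-0.03 ,  0.048]), np.float64(0.025), np.int32(63))]
scene [(array([-0.115,  0.097]), np.float64(0.007), np.int32(149)), (array([-0.037, -0.045]), np.float64(0.001), np.int32(519)), (array([-0.029,  0.047]), np.float64(0.023), np.int32(146)), (array([-0.008,  0.   ]), np.float64(0.012), np.int32(136)), (array([-0.009, -0.061]), np.float64(0.013), np.int32(135))]
```

View pics/s2.png

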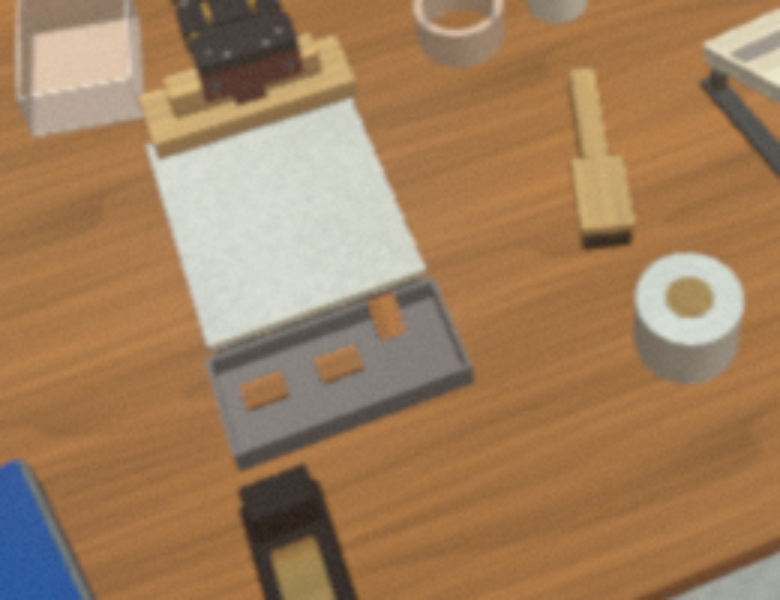

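All three chips lie in the trough; one leans on the near wall but is low enough. Now to carry the scraper to the tray's robot side with the tool tilted.

```bash
cat >> h.py <<'E'
def tw(o,a,b,d): return place(o["stand"],[tray(a,b,d)])[0]
E
python3 - <<'E'
from h import *
o=dict(np.load("/tmp/o.npz"));R=np.array(arm.observe()["tcp_rot"]);T=rot(o["stand"][2],np.radians(28))
A=tw(o,-.07,-.03,.10);print(A)
plan(([.46,-.26,.26],R),([.46,.16,.26],R),([.46,.16,.26],T),(A,T))
E
```

```text
[0.51829808 0.22152249 0.1460475 ]
t 8.38 now [ 0.5812 -0.2625  0.2258] w 0.0219 F [ 0.2  0.2 -3.5]
shift [ 0.0061 -0.2425 -0.0679] turn [0. 0. 0.] rows>= 4 per row [ 0.0015 -0.0606 -0.017 ] [0. 0. 0.]
shift [0.84  0.004 0.   ] turn [0. 0. 0.] rows>= 11 per row [0.0764 0.0004 0.    ] [0. 0. 0.]
shift [0. 0. 0.] turn [-0.9814  0.0579 -0.2336] rows>= 5 per row [0. 0. 0.] [-0.1963  0.0116 -0.0467]
shift [0.1077 0.0086 0.2627] turn [0. 0. 0.] rows>= 4 per row [0.0269 0.0021 0.0657] [0. 0. 0.]
```

>>> apply_moves:
  steps:
    - [0,-0.06,-0.017,0,0,0,1]
    - [0,-0.06,-0.017,0,0,0,1]
    - [0,-0.06,-0.017,0,0,0,1]
    - [0,-0.06,-0.017,0,0,0,1]

```text
clock: 8.72
position: [0.464, -0.2632, 0.258]
tcp_rot: [[-0.006, 1.0, -0.001], [1.0, 0.006, 0.001], [0.001, -0.001, -1.0]]
force: [-0.3, -0.7, -1.8]
gripper_width: 0.0214
gripper_force: 40.0
```

>>> apply_moves:
  steps:
    - [0.03,0,0,0,0,0,1]
    - [0.06,0,0,0,0,0,1]
    - [0.06,0,0,0,0,0,1]
    - [0.06,0,0,0,0,0,1]
    - [0.06,0,0,0,0,0,1]
    - [0.06,0,0,0,0,0,1]
    - [0.06,0,0,0,0,0,1]

```text
clock: 9.3
position: [0.4643, -0.0668, 0.258]
tcp_rot: [[-0.005, 1.0, -0.0], [1.0, 0.005, 0.0], [0.0, -0.0, -1.0]]
force: [0.5, 0.6, -1.3]
gripper_width: 0.0218
gripper_force: 40.0
```

>>> apply_moves:
  steps:
    - [0.06,0,0,0,0,0,1]
    - [0.06,0,0,0,0,0,1]
    - [0.06,0,0,0,0,0,1]
    - [0.06,0,0,0,0,0,1]
    - [0.06,0,0,0,0,0,1]
    - [0.06,0,0,0,0,0,1]
    - [0.06,0,0,0,0,0,1]
    - [0.03,0,0,0,0,0,1]

```text
clock: 9.97
position: [0.4627, 0.1598, 0.258]
tcp_rot: [[-0.007, 1.0, -0.001], [1.0, 0.007, 0.002], [0.002, -0.001, -1.0]]
force: [0.2, -0.3, -1.7]
gripper_width: 0.0217
gripper_force: 40.0
```

>>> apply_moves:
  steps:
    - [0,0,0,-0.1636,0.0096,-0.039,1]
    - [0,0,0,-0.1636,0.0096,-0.039,1]
    - [0,0,0,-0.1636,0.0096,-0.039,1]
    - [0,0,0,-0.1636,0.0096,-0.039,1]
    - [0,0,0,-0.1636,0.0096,-0.039,1]
    - [0,0,0,-0.1636,0.0096,-0.039,1]
    - [0,0,0,0,0,0,1]
    - [0,0,0,0,0,0,1]

```text
clock: 10.63
position: [0.4612, 0.1563, 0.2572]
tcp_rot: [[-0.125, 0.877, 0.464], [0.992, 0.11, 0.058], [-0.0, 0.468, -0.884]]
force: [-0.0, 0.5, -2.1]
gripper_width: 0.0217
gripper_force: 40.0
```

>>> apply_moves:
  steps:
    - [0,0,0,0,0,0,1]
    - [0,0,0,0,0,0,1]
    - [0,0,0,0,0,0,1]

```text
clock: 10.88
position: [0.4649, 0.1566, 0.2592]
tcp_rot: [[-0.124, 0.875, 0.468], [0.992, 0.11, 0.058], [-0.0, 0.472, -0.882]]
force: [0.7, -1.4, -1.4]
gripper_width: 0.0215
gripper_force: 40.0
```

```bash
python3 - <<'E'
from h import *
o=dict(np.load("/tmp/o.npz"));T=rot(o["stand"][2],np.radians(28))
A=tw(o,-.07,-.03,.10)
plan((A,T))
c=arm.camera("wrist"); np.savez("/tmp/w3.npz",**c);cv2.imwrite("pics/w3.png",c["image"])
P=pts(c)
for q in((0,.083),(.07,.083),(-.06,.083),(0,-.09),(0,.02),(0,-.03),(.02,-.06)):
    w=tw(o,*q,0);u,v=proj(c,[w])[0].round().astype(int)
    if 0<u<639 and 0<v<399:print(q,(u,v),"exp",w.round(4),"meas",np.median(P[v-2:v+3,u-2:u+3].reshape(-1,3),0).round(4))
E
```

```text
t 10.88 now [0.4649 0.1566 0.2592] w 0.0215 F [ 0.7 -1.4 -1.4]
shift [0.1156 0.0007 0.2571] turn [ 0.006  -0.0003  0.0018] rows>= 4 per row [0.0289 0.0002 0.0643] [ 0.0015 -0.0001  0.0004]
(0, 0.083) (np.int64(368), np.int64(40)) exp [0.6092 0.3467 0.085 ] meas [0.6092 0.347  0.0844]
(0.07, 0.083) (np.int64(423), np.int64(41)) exp [0.6722 0.3546 0.1146] meas [0.6731 0.3546 0.1142]
(-0.06, 0.083) (np.int64(321), np.int64(39)) exp [0.5553 0.34   0.0596] meas [nan nan nan]
(0, -0.09) (np.int64(362), np.int64(175)) exp [0.6306 0.175  0.085 ] meas [0.6313 0.1751 0.0839]
(0, 0.02) (np.int64(366), np.int64(93)) exp [0.617  0.2842 0.085 ] meas [nan nan nan]
(0, -0.03) (np.int64(364), np.int64(132)) exp [0.6232 0.2346 0.085 ] meas [0.6234 0.2347 0.0842]
(0.02, -0.06) (np.int64(377), np.int64(154)) exp [0.6449 0.2071 0.0935] meas [0.6449 0.207  0.0925]
```

View pics/w3.png

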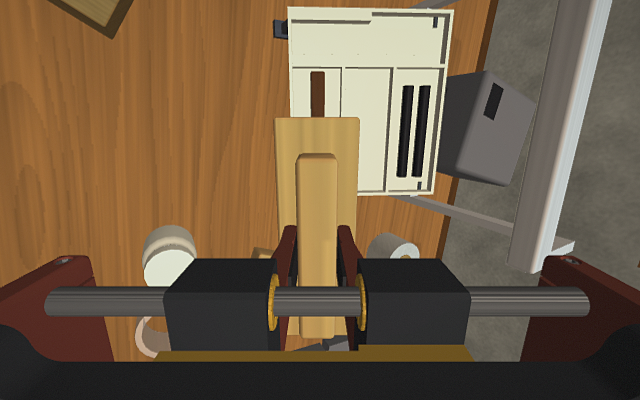

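The wrist view shows the tray: corners at (289,7), (454,10) and (435,194), the middle slot free, and the depth matching the fit. I'll refine the stand pose with these corners.

```bash
python3 - <<'E'
from h import *
o=dict(np.load("/tmp/o.npz"));c=dict(np.load("/tmp/w3.npz"))
M=[tray(-.1,.115,.014),tray(.1,.115,.014),tray(.1,-.115,.014)];px=np.array([[289,7],[454,10],[435,194]])
print(proj(c,place(o["stand"],M)).round(1)); r=fit(c,M,px,o["stand"]);print(r.x,r.fun.round(1),o["stand"])
im=c["image"].copy()
def poly(s,M):
    q=((proj(c,place(s,M))+.5)*4-.5); cv2.polylines(im4,[(q*16).round().astype(np.int32)],True,(0,0,255),1,cv2.LINE_AA,4)
im4=cv2.resize(im,None,fx=4,fy=4,interpolation=2)
s=(r.x+o["stand"])/2
for a,b,w,h in((0,0,.1,.115),(0,-.03,.0305,.081),(0,.083,.096,.028)): poly(s,[tray(a+w*i,b+h*j,.014) for i,j in((1,1),(1,-1),(-1,-1),(-1,1))])
cv2.imwrite("pics/w3c.png",im4[0:600,1080:1880]);o["stand"]=s;np.savez("/tmp/o.npz",**o)
E
```

```text
[[287.5   4.7]
 [454.7   8.4]
 [433.2 193.7]]
[0.52759338 0.25039621 0.13165175] [-0.5  0.3  1.2 -0.4 -0.5  0.2] [0.52521302 0.25261503 0.12386403]
```

View pics/w3c.png

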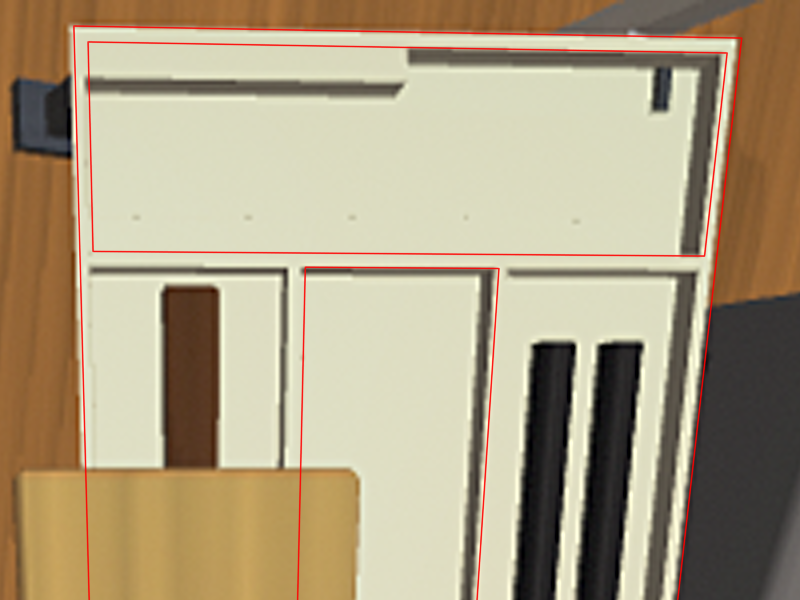

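The averaged pose fits within a pixel. Moving in.

```bash
python3 - <<'E'
from h import *
o=dict(np.load("/tmp/o.npz"));T=rot(o["stand"][2],np.radians(28));print(o["stand"])
plan((tw(o,-.07,-.03,.09),T),(tw(o,-.03,-.03,.065),T),(tw(o,-.001,-.03,.06),T),(tw(o,-.001,-.03,.026),T))
E
```

```text
[0.5264032  0.25150562 0.12775789]
t 10.93 now [0.4647 0.1565 0.259 ] w 0.0218 F [-0.6 -0.4 -1. ]
shift [0.1132 0.0024 0.278 ] turn [ 0.0056  0.0036 -0.0048] rows>= 4 per row [0.0283 0.0006 0.0695] [ 0.0014  0.0009 -0.0012]
shift [-0.      0.0773  0.0541] turn [0. 0. 0.] rows>= 2 per row [-0.      0.0386  0.0271] [0. 0. 0.]
shift [0.     0.0574 0.013 ] turn [0. 0. 0.] rows>= 1 per row [0.     0.0574 0.013 ] [0. 0. 0.]
shift [ 0.     -0.0036  0.0679] turn [0. 0. 0.] rows>= 1 per row [ 0.     -0.0036  0.0679] [0. 0. 0.]
```

>>> apply_moves:
  steps:
    - [0.0283,0.0006,0.035,0.0056,0.0036,-0.0048,1]
    - [0.0283,0.0006,0.06,0,0,0,1]
    - [0.0283,0.0006,0.06,0,0,0,1]
    - [0.0283,0.0006,0.06,0,0,0,1]
    - [0,0,0.063,0,0,0,1]
    - [0,0,0,0,0,0,1]

```text
clock: 11.43
position: [0.5224, 0.2213, 0.1309]
tcp_rot: [[-0.128, 0.879, 0.459], [0.992, 0.115, 0.058], [-0.002, 0.463, -0.886]]
force: [-0.9, -1.1, -3.1]
gripper_width: 0.0218
gripper_force: 40.0
```

>>> apply_moves:
  steps:
    - [0,0.026,0.018,0,0,0,1]
    - [0,0.026,0.018,0,0,0,1]
    - [0,0.0253,0.018,0,0,0,1]
    - [0,0,0,0,0,0,1]
    - [0,0,0,0,0,0,1]
    - [0,0,0,0,0,0,1]
    - [0,0,0,0,0,0,1]
    - [0,0,0,0,0,0,1]

```text
clock: 12.1
position: [0.5673, 0.2267, 0.1308]
tcp_rot: [[-0.128, 0.876, 0.465], [0.992, 0.113, 0.06], [-0.0, 0.469, -0.883]]
force: [0.1, 0.0, -1.1]
gripper_width: 0.0218
gripper_force: 40.0
```

```bash
python3 - <<'E'
from h import *
o=dict(np.load("/tmp/o.npz"));T=rot(o["stand"][2],np.radians(28))
plan((tw(o,-.001,-.03,.06),T),(tw(o,-.001,-.03,.045),T))
E
```

```text
t 12.1 now [0.5673 0.2267 0.1308] w 0.0218 F [ 0.1  0.  -1.1]
shift [-0.0004  0.0631  0.0149] turn [-0.0013 -0.      0.0013] rows>= 1 per row [-0.0004  0.0631  0.0149] [-0.0013 -0.      0.0013]
shift [-0.     -0.0016  0.03  ] turn [0. 0. 0.] rows>= 1 per row [-0.     -0.0016  0.03  ] [0. 0. 0.]
```

>>> apply_moves:
  steps:
    - [0,0.021,0.005,0,0,0,1]
    - [0,0.021,0.005,0,0,0,1]
    - [0,0.021,0.005,0,0,0,1]
    - [0,0,0,0,0,0,1]
    - [0,0,0,0,0,0,1]
    - [0,0,0,0,0,0,1]
    - [0,0,0,0,0,0,1]
    - [0,0,0,0,0,0,1]

```text
clock: 12.77
position: [0.5986, 0.2307, 0.1382]
tcp_rot: [[-0.128, 0.876, 0.465], [0.992, 0.113, 0.06], [-0.0, 0.468, -0.884]]
force: [0.5, -0.7, -2.1]
gripper_width: 0.0215
gripper_force: 40.0
```

```bash
python3 - <<'E'
from h import *
o=dict(np.load("/tmp/o.npz"));T=rot(o["stand"][2],np.radians(28))
plan((tw(o,-.001,-.03,.06),T),(tw(o,-.001,-.03,.027),T))
E
```

```text
t 12.77 now [0.5986 0.2307 0.1382] w 0.0215 F [ 0.5 -0.7 -2.1]
shift [-0.0004  0.0002 -0.0015] turn [-0.0026  0.0002  0.0013] rows>= 1 per row [-0.0004  0.0002 -0.0015] [-0.0026  0.0002  0.0013]
shift [-0.     -0.0035  0.0659] turn [0. 0. 0.] rows>= 1 per row [-0.     -0.0035  0.0659] [0. 0. 0.]
```

>>> apply_moves:
  steps:
    - [0,-0.0008,0.016,0,0,0,1]
    - [0,-0.0008,0.016,0,0,0,1]
    - [0,-0.0008,0.016,0,0,0,1]
    - [0,-0.0008,0.016,0,0,0,1]
    - [0,0,0,0,0,0,1]
    - [0,0,0,0,0,0,1]
    - [0,0,0,0,0,0,1]
    - [0,0,0,0,0,0,1]

```text
clock: 13.43
position: [0.6128, 0.2326, 0.1097]
tcp_rot: [[-0.128, 0.876, 0.465], [0.992, 0.113, 0.06], [-0.0, 0.469, -0.883]]
force: [-0.1, 0.2, -2.1]
gripper_width: 0.0217
gripper_force: 40.0
```

>>> apply_moves:
  steps:
    - [0,0,0.0015,0,0,0,1]
    - [0,0,0,0,0,0,1]
    - [0,0,0,0,0,0,1]

```text
clock: 13.68
position: [0.6132, 0.2327, 0.1093]
tcp_rot: [[-0.128, 0.876, 0.466], [0.992, 0.113, 0.06], [-0.0, 0.47, -0.883]]
force: [-0.7, 0.7, -1.7]
gripper_width: 0.0221
gripper_force: 40.0
```

>>> apply_moves:
  steps:
    - [0,0,0.0015,0,0,0,1]
    - [0,0,0,0,0,0,1]
    - [0,0,0,0,0,0,1]

```text
clock: 13.93
position: [0.6136, 0.2327, 0.1084]
tcp_rot: [[-0.128, 0.876, 0.466], [0.992, 0.113, 0.06], [-0.0, 0.469, -0.883]]
force: [0.4, -0.5, -1.7]
gripper_width: 0.0222
gripper_force: 40.0
```

```bash
python3 - <<'E'
from h import *
o=dict(np.load("/tmp/o.npz"));T=rot(o["stand"][2],np.radians(28))
plan((tw(o,-.001,-.03,.0254),T))
E
```

```text
t 13.93 now [0.6136 0.2327 0.1084] w 0.0222 F [ 0.4 -0.5 -1.7]
shift [-0.0005 -0.002   0.0007] turn [-0.0003 -0.0002  0.001 ] rows>= 1 per row [-0.0005 -0.002   0.0007] [-0.0003 -0.0002  0.001 ]
```

Inching down until contact shows.

>>> apply_moves:
  steps:
    - [0,0,0.002,0,0,0,1]
    - [0,0,0,0,0,0,1]
    - [0,0,0,0,0,0,1]
    - [0,0,0,0,0,0,1]

```text
clock: 14.27
position: [0.614, 0.2328, 0.1077]
tcp_rot: [[-0.128, 0.876, 0.466], [0.992, 0.113, 0.06], [-0.0, 0.47, -0.883]]
force: [-3.2, -0.5, 4.1]
gripper_width: 0.0217
gripper_force: 40.0
```

>>> apply_moves:
  steps:
    - [0,0,0.002,0,0,0,1]
    - [0,0,0,0,0,0,1]
    - [0,0,0,0,0,0,1]
    - [0,0,0,0,0,0,1]

```text
clock: 14.6
position: [0.6143, 0.2328, 0.1076]
tcp_rot: [[-0.128, 0.875, 0.466], [0.992, 0.113, 0.06], [-0.0, 0.47, -0.883]]
force: [-7.8, -1.7, 13.1]
gripper_width: 0.0215
gripper_force: 40.0
```

Contact at about 14 N. Easing off slightly and releasing.

>>> apply_moves:
  steps:
    - [0,0,-0.002,0,0,0,1]
    - [0,0,0,0,0,0,1]
    - [0,0,0,0,0,0,0.4]
    - [0,0,0,0,0,0,0.2]
    - [0,0,0,0,0,0,0]
    - [0,0,0,0,0,0,0]
    - [0,0,0,0,0,0,0]
    - [0,0,0,0,0,0,0]

```text
clock: 15.27
position: [0.6141, 0.2328, 0.1074]
tcp_rot: [[-0.128, 0.876, 0.466], [0.992, 0.113, 0.06], [-0.0, 0.469, -0.883]]
force: [-0.6, 0.3, -0.4]
gripper_width: 0.0438
gripper_force: 0.0
```

```bash
python3 - <<'E'
from h import *
o=dict(np.load("/tmp/o.npz"));T=rot(o["stand"][2],np.radians(28))
plan((tw(o,-.001,-.03,.07),T),(tw(o,-.09,-.03,.12),T))
E
```

```text
t 15.27 now [0.6141 0.2328 0.1074] w 0.0438 F [-0.6  0.3 -0.4]
shift [-0.0006  0.0026 -0.0906] turn [-0.0003 -0.0003  0.001 ] rows>= 2 per row [-0.0003  0.0013 -0.0453] [-0.0001 -0.0001  0.0005]
shift [ 0.     -0.1725 -0.1092] turn [0. 0. 0.] rows>= 3 per row [ 0.     -0.0575 -0.0364] [0. 0. 0.]
```

Back out square to the slope, then downslope, and look.

>>> apply_moves:
  steps:
    - [0,0,-0.02,0,0,0,0]
    - [0,0,-0.03,0,0,0,0]
    - [0,0,-0.03,0,0,0,0]
    - [0,-0.05,-0.035,0,0,0,0]
    - [0,-0.06,-0.04,0,0,0,0]
    - [0,-0.06,-0.04,0,0,0,0]
    - [0,-0.04,-0.03,0,0,0,0]
    - [0,0,0,0,0,0,0]

```text
clock: 15.93
position: [0.4633, 0.2124, 0.1568]
tcp_rot: [[-0.129, 0.878, 0.461], [0.992, 0.115, 0.058], [-0.002, 0.465, -0.885]]
force: [-0.1, -0.7, 0.4]
gripper_width: 0.0439
gripper_force: 0.0
```

```bash
python3 - <<'E'
from h import *
o=dict(np.load("/tmp/o.npz"));st=o["stand"]
for n in("top","wrist"):
    c=arm.camera(n);P=pts(c)
    k,s=np.cos(st[2]),np.sin(st[2]);D=P-[st[0],st[1],0];X=D[...,0]*k+D[...,1]*s;Y=-D[...,0]*s+D[...,1]*k;Z=D[...,2]
    a=(X-.095)*K+(Z-.085)*S;d=-(X-.095)*S+(Z-.085)*K
    for lo,hi in((.016,.026),(.041,.052)):
        m=(d>lo)&(d<hi)&(abs(a)<.05)&(abs(Y+.03)<.09)
        if m.sum()>30:print(n,lo,m.sum(),cv2.minAreaRect(np.stack([a[m],Y[m]],-1).astype(np.float32)*1000),"d",d[m].mean(), "plane",np.linalg.lstsq(np.c_[a[m],Y[m],np.ones(m.sum())],d[m],rcond=None)[0].round(4))
    np.savez("/tmp/%s4.npz"%n,**c)
p=arm.observe()["position"]
b=o["brush"]; c=dict(np.load("/tmp/top4.npz"));P=pts(c)
# brush check from depth, top
m=(abs(P[...,2]-.036)<.008)&(np.hypot(P[...,0]-b[0],P[...,1]-b[1])<.1)
print("brush",b,m.sum(),cv2.minAreaRect(P[m][:,:2].astype(np.float32)*1000)); print(p)
E
```

```text
top 0.016 678 ((0.5400810241699219, -26.945518493652344), (99.20298767089844, 173.92979431152344), 0.6173940300941467) d 0.02049864519233678 plane [ 0.0021 -0.0021  0.0204]
top 0.041 305 ((0.20296955108642578, -27.743061065673828), (109.93624877929688, 23.571352005004883), 89.6322021484375) d 0.04714225626425303 plane [-0.0176  0.0004  0.0472]
wrist 0.016 3318 ((-3.611522674560547, -24.83966064453125), (55.99949645996094, 156.10813903808594), 0.4879898130893707) d 0.019602026048021484 plane [ 0.0072 -0.0006  0.0197]
wrist 0.041 2606 ((-1.2502479553222656, -29.214908599853516), (109.48389434814453, 22.482595443725586), 89.87831115722656) d 0.04516255958742386 plane [ 0.0524 -0.0018  0.0452]
brush [ 0.58787177  0.00979781 -0.278894  ] 681 ((588.3519287109375, 10.832542419433594), (46.18989944458008, 180.18045043945312), 74.0712890625)
[0.46928401 0.21441556 0.15850132]
```

The scraper sits flat in its slot: centre within about 2 mm, ridge top at 45–47 mm. Brush next, so upright the tool and go above it.

```bash
cat >> h.py <<'E'
def rotB(yaw,tilt=0): # tool y level, to the left of yaw; z leaning forward along yaw
    k,s=np.cos(yaw),np.sin(yaw); X=np.array([k,s,0.]);y=np.array([-s,k,0.]);z=np.cos(tilt)*np.array([0,0,-1.])+np.sin(tilt)*X
    return np.stack([np.cross(y,z),y,z],-1)
E
python3 - <<'E'
from h import *
o=dict(np.load("/tmp/o.npz"));R=np.array(arm.observe()["tcp_rot"]);T=rot(o["stand"][2],0);B=rotB(-.279)
plan(([.45,.18,.24],R),([.45,.18,.24],T),([.45,.18,.24],B),([.588,.0103,.20],B))
E
```

```text
t 16.03 now [0.4693 0.2144 0.1585] w 0.0442 F [0.9 1.  0.9]
shift [-0.0632  0.0352 -0.166 ] turn [0. 0. 0.] rows>= 3 per row [-0.0211  0.0117 -0.0553] [0. 0. 0.]
shift [0. 0. 0.] turn [ 0.9801 -0.0012  0.0026] rows>= 5 per row [0. 0. 0.] [ 0.196  -0.0002  0.0005]
shift [0. 0. 0.] turn [ 0.      0.     -2.3281] rows>= 10 per row [0. 0. 0.] [ 0.      0.     -0.2328]
shift [-0.3588 -0.2503  0.08  ] turn [0. 0. 0.] rows>= 6 per row [-0.0598 -0.0417  0.0133] [0. 0. 0.]
```

>>> apply_moves:
  steps:
    - [-0.021,0.012,-0.055,0,0,0,0]
    - [-0.021,0.012,-0.055,0,0,0,0]
    - [-0.021,0.012,-0.056,0,0,0,0]
    - [0,0,0,0.196,0,0,-0.4]
    - [0,0,0,0.196,0,0,-0.4]
    - [0,0,0,0.196,0,0,-0.4]
    - [0,0,0,0.196,0,0,-0.4]
    - [0,0,0,0.196,0,0,-0.4]

```text
clock: 16.7
position: [0.4534, 0.1804, 0.241]
tcp_rot: [[-0.128, 0.992, -0.002], [0.992, 0.128, 0.001], [0.001, -0.002, -1.0]]
force: [-0.4, 0.2, -1.0]
gripper_width: 0.0611
gripper_force: 0.0
```

>>> apply_moves:
  steps:
    - [0,0,0,0,0,-0.2328,-0.4]
    - [0,0,0,0,0,-0.2328,-0.4]
    - [0,0,0,0,0,-0.2328,-0.4]
    - [0,0,0,0,0,-0.2328,-0.4]
    - [0,0,0,0,0,-0.2328,-0.4]

```text
clock: 17.12
position: [0.453, 0.1803, 0.2396]
tcp_rot: [[-0.656, 0.755, 0.0], [0.755, 0.656, 0.001], [0.0, 0.001, -1.0]]
force: [-1.0, 0.2, -0.2]
gripper_width: 0.0617
gripper_force: 0.0
```

>>> apply_moves:
  steps:
    - [0,0,0,0,0,-0.2328,-0.4]
    - [0,0,0,0,0,-0.2328,-0.4]
    - [0,0,0,0,0,-0.2328,-0.4]
    - [0,0,0,0,0,-0.2328,-0.4]
    - [0,0,0,0,0,-0.2328,-0.4]

```text
clock: 17.53
position: [0.4529, 0.1803, 0.2397]
tcp_rot: [[-0.963, 0.27, 0.0], [0.27, 0.963, 0.001], [-0.0, 0.001, -1.0]]
force: [-0.9, 0.6, -0.2]
gripper_width: 0.0618
gripper_force: 0.0
```

>>> apply_moves:
  steps:
    - [-0.0598,-0.0417,0.0133,0,0,0,-0.4]
    - [-0.0598,-0.0417,0.0133,0,0,0,-0.4]
    - [-0.0598,-0.0417,0.0133,0,0,0,-0.4]
    - [-0.0598,-0.0417,0.0133,0,0,0,-0.4]
    - [-0.0598,-0.0417,0.0133,0,0,0,-0.4]
    - [-0.0598,-0.0417,0.0133,0,0,0,-0.4]
    - [0,0,0,0,0,0,-0.4]
    - [0,0,0,0,0,0,-0.4]

```text
clock: 18.2
position: [0.5913, 0.0084, 0.1986]
tcp_rot: [[-0.961, 0.278, -0.001], [0.278, 0.961, -0.0], [0.001, -0.0, -1.0]]
force: [-0.7, -0.1, -0.2]
gripper_width: 0.062
gripper_force: 0.0
```

>>> apply_moves:
  steps:
    - [0,0,0,0,0,0,-0.4]
    - [0,0,0,0,0,0,-0.4]
    - [0,0,0,0,0,0,-0.4]
    - [0,0,0,0,0,0,-0.4]

```text
clock: 18.53
position: [0.5886, 0.0114, 0.1997]
tcp_rot: [[-0.962, 0.274, -0.001], [0.274, 0.962, -0.0], [0.001, -0.0, -1.0]]
force: [-0.5, 0.4, -0.4]
gripper_width: 0.0615
gripper_force: 0.0
```

```bash
python3 - <<'E'
from h import *
plan(([.588,.0103,.20],rotB(-.279)))
c=arm.camera("wrist");P=pts(c);np.savez("/tmp/w5.npz",**c)
m=(abs(P[...,2]-.034)<.006)&(np.hypot(P[...,0]-.588,P[...,1]-.0103)<.105)
n,l,st,_=cv2.connectedComponentsWithStats(m.astype(np.uint8)); i=1+st[1:,4].argmax(); Q=P[l==i]
print(len(Q),cv2.minAreaRect(Q[:,:2].astype(np.float32)*1000))
for y in(-.279,):
    k,s=np.cos(y),np.sin(y);D=Q[:,:2]-[.588,.0103];X=D[:,0]*k+D[:,1]*s;Y=-D[:,0]*s+D[:,1]*k
    print("x",X.min(),X.max())
    for a in np.arange(-.08,.09,.02):
        w=(abs(X-a)<.006)
        if w.sum():print(a.round(2),Y[w].min().round(4),Y[w].max().round(4),Q[w,2].mean().round(4))
E
```

```text
t 18.53 now [0.5886 0.0114 0.1997] w 0.0615 F [-0.5  0.4 -0.4]
shift [ 0.0005 -0.0023 -0.0006] turn [-0.0009 -0.0017  0.0037] rows>= 1 per row [ 0.0005 -0.0023 -0.0006] [-0.0009 -0.0017  0.0037]
3911 ((588.2610473632812, 9.359092712402344), (45.89271545410156, 178.50091552734375), 73.95142364501953)
x -0.08874538706751571 0.08973658862653629
-0.08 -0.0122 0.0105 0.0328
-0.06 -0.0124 0.0107 0.0328
-0.04 -0.0127 0.0109 0.0327
-0.02 -0.0129 0.0111 0.0327
0.0 -0.0118 0.01 0.033
0.02 -0.0229 0.0212 0.0344
0.04 -0.0231 0.0215 0.0351
0.06 -0.0235 0.0218 0.0351
0.08 -0.0239 0.022 0.035
```

The wrist depth puts the brush at (0.588, 0.0094) with yaw -0.28, sizes as given. Descending and gripping the handle at its balance point.

>>> apply_moves:
  steps:
    - [0,-0.004,0.07,-0.001,-0.002,0.005,-0.4]
    - [0,0,0.08,0,0,0,-0.4]
    - [0,0,0.08,0,0,0,-0.4]
    - [0,0,0.07,0,0,0,-0.4]
    - [0,0,0.04,0,0,0,-0.4]
    - [0,0,0.02,0,0,0,-0.4]
    - [0,0,0,0,0,0,-0.4]
    - [0,0,0,0,0,0,-0.4]

```text
clock: 19.25
position: [0.5887, 0.0087, 0.0198]
tcp_rot: [[-0.961, 0.277, 0.0], [0.277, 0.961, -0.0], [-0.0, -0.0, -1.0]]
force: [-0.5, -0.4, -0.2]
gripper_width: 0.0615
gripper_force: 0.0
```

>>> apply_moves:
  steps:
    - [0,0,0,0,0,0,-0.4]
    - [0,0,0,0,0,0,-0.4]
    - [0,0,0,0,0,0,-0.4]
    - [0,0,0,0,0,0,-0.4]

```text
clock: 19.58
position: [0.5891, 0.0083, 0.0205]
tcp_rot: [[-0.961, 0.277, 0.002], [0.277, 0.961, -0.0], [-0.002, 0.0, -1.0]]
force: [-0.1, -0.2, 0.2]
gripper_width: 0.0615
gripper_force: 0.0
```

```bash
python3 - <<'E'
from h import *
plan(([.5882,.0094,.0175],rotB(-.28)))
E
```

```text
t 19.58 now [0.5891 0.0083 0.0205] w 0.0615 F [-0.1 -0.2  0.2]
shift [0.0023 0.0015 0.0059] turn [ 0.0003  0.0037 -0.0022] rows>= 1 per row [0.0023 0.0015 0.0059] [ 0.0003  0.0037 -0.0022]
```

>>> apply_moves:
  steps:
    - [0.001,0.002,0.006,0,0.004,-0.004,-0.4]
    - [0,0,0,0,0,0,-0.4]
    - [0,0,0,0,0,0,-0.4]
    - [0,0,0,0,0,0,1]
    - [0,0,0,0,0,0,1]
    - [0,0,0,0,0,0,1]
    - [0,0,0,0,0,0,1]
    - [0,0,0,0,0,0,1]
  newtons: 40

```text
clock: 20.25
position: [0.588, 0.0095, 0.0162]
tcp_rot: [[-0.961, 0.275, -0.002], [0.275, 0.961, 0.0], [0.002, -0.0, -1.0]]
force: [-0.2, 0.1, -0.4]
gripper_width: 0.0312
gripper_force: 0.0
```

>>> apply_moves:
  steps:
    - [0,0,0,0,0,0,1]
    - [0,0,0,0,0,0,1]
    - [0,0,0,0,0,0,1]

```text
clock: 20.5
position: [0.588, 0.0095, 0.0162]
tcp_rot: [[-0.961, 0.275, -0.002], [0.275, 0.961, 0.0], [0.002, -0.0, -1.0]]
force: [0.2, -0.4, 0.1]
gripper_width: 0.0236
gripper_force: 40.0
```

```bash
python3 - <<'E'
from h import *
o=dict(np.load("/tmp/o.npz"));R=np.array(arm.observe()["tcp_rot"]);p=np.array(arm.observe()["position"])
y=o["stand"][2];T0=rotB(y);T=rotB(y,np.radians(25));print(R.round(3),arm.observe()["gripper_force"])
plan((p+[0,0,.04],R),([.44,.15,.26],R),([.44,.22,.26],T0),([.44,.22,.26],T),(tw(o,-.09,.083,.10),T))
E
```

```text
[[-0.961  0.275 -0.002]
 [ 0.275  0.961  0.   ]
 [ 0.002 -0.    -1.   ]] 39.99989926815033
t 20.5 now [0.588  0.0095 0.0162] w 0.0236 F [ 0.2 -0.4  0.1]
shift [ 0.0002 -0.     -0.08  ] turn [0. 0. 0.] rows>= 1 per row [ 0.0002 -0.     -0.08  ] [0. 0. 0.]
shift [ 0.363   0.1884 -0.4068] turn [0. 0. 0.] rows>= 8 per row [ 0.0454  0.0236 -0.0508] [0. 0. 0.]
shift [3.860e-02 1.346e-01 1.000e-04] turn [ 5.000e-04 -4.700e-03 -8.137e-01] rows>= 4 per row [0.0096 0.0336 0.    ] [ 1.000e-04 -1.200e-03 -2.034e-01]
shift [0. 0. 0.] turn [-0.     -0.8727 -0.    ] rows>= 4 per row [0. 0. 0.] [-0.     -0.2182 -0.    ]
shift [-0.0069  0.2065  0.2733] turn [0. 0. 0.] rows>= 5 per row [-0.0014  0.0413  0.0547] [0. 0. 0.]
```

>>> apply_moves:
  steps:
    - [0,0,-0.03,0,0,0,1]
    - [0,0,-0.06,0,0,0,1]
    - [0,0,-0.08,0,0,0,1]
    - [0,0,-0.08,0,0,0,1]
    - [0,0,-0.08,0,0,0,1]
    - [0,0,-0.08,0,0,0,1]
    - [0,0,-0.08,0,0,0,1]

```text
clock: 21.08
position: [0.5877, 0.0095, 0.2629]
tcp_rot: [[-0.961, 0.275, -0.003], [0.275, 0.961, 0.001], [0.003, -0.0, -1.0]]
force: [0.9, 0.4, -2.5]
gripper_width: 0.0238
gripper_force: 40.0
```

>>> apply_moves:
  steps:
    - [0.052,0.027,0,0,0,0,1]
    - [0.052,0.027,0,0,0,0,1]
    - [0.052,0.027,0,0,0,0,1]
    - [0.052,0.027,0,0,0,0,1]
    - [0.052,0.027,0,0,0,0,1]
    - [0.052,0.027,0,0,0,0,1]
    - [0.051,0.027,0,0,0,0,1]

```text
clock: 21.67
position: [0.4384, 0.1509, 0.2613]
tcp_rot: [[-0.961, 0.276, -0.003], [0.276, 0.961, 0.0], [0.003, -0.0, -1.0]]
force: [0.8, -0.4, -2.2]
gripper_width: 0.0237
gripper_force: 40.0
```

>>> apply_moves:
  steps:
    - [0.01,0.034,0,0,0,-0.2034,1]
    - [0.01,0.034,0,0,0,-0.2034,1]
    - [0.01,0.034,0,0,0,-0.2034,1]
    - [0.01,0.034,0,0,0,-0.2034,1]
    - [0,0,0,0,0,0,1]

```text
clock: 22.08
position: [0.4276, 0.222, 0.2614]
tcp_rot: [[-0.991, -0.134, -0.004], [-0.134, 0.991, 0.002], [0.003, 0.002, -1.0]]
force: [-0.7, -0.1, -1.4]
gripper_width: 0.0238
gripper_force: 40.0
```

>>> apply_moves:
  steps:
    - [0,0,0,0,-0.1745,0,1]
    - [0,0,0,0,-0.1745,0,1]
    - [0,0,0,0,-0.1745,0,1]
    - [0,0,0,0,-0.1745,0,1]
    - [0,0,0,0,-0.1745,0,1]
    - [0,0,0,0,0,0,1]
    - [0,0,0,0,0,0,1]
    - [0,0,0,0,0,0,1]

```text
clock: 22.75
position: [0.4298, 0.2198, 0.2623]
tcp_rot: [[-0.9, -0.126, 0.416], [-0.114, 0.992, 0.054], [-0.42, 0.001, -0.908]]
force: [-0.2, -0.6, -1.3]
gripper_width: 0.0239
gripper_force: 40.0
```

```bash
python3 - <<'E'
from h import *
o=dict(np.load("/tmp/o.npz"));s=arm.observe();R=np.array(s["tcp_rot"])
T=rotB(o["stand"][2],np.radians(25));print(s["gripper_force"])
plan((tw(o,-.10,.083,.10),T),(tw(o,-.04,.083,.07),T),(tw(o,0,.083,.05),T),(tw(o,0,.083,.0162),T))
# brush in hand: fit its top relative to the tool
c=arm.camera("wrist");P=pts(c);Q=(P-s["position"])@R
m=(Q[...,2]>-.032)&(Q[...,2]<-.008)&(abs(Q[...,1])<.03)&(abs(Q[...,0])<.12)
q=Q[m];print(m.sum(),q.min(0),q.max(0))
for a in np.arange(-.09,.1,.02):
    w=abs(q[:,0]-a)<.005
    if w.sum()>5:print(a.round(2),w.sum(),q[w,1].min().round(4),q[w,1].max().round(4),np.median(q[w,2]).round(4))
cv2.imwrite("pics/w6.png",c["image"])
E
```

```text
39.99948263168335
t 22.75 now [0.4298 0.2198 0.2623] w 0.0239 F [-0.2 -0.6 -1.3]
shift [-0.004   0.2041  0.2862] turn [ 0.001  -0.0064 -0.0026] rows>= 5 per row [-0.0008  0.0408  0.0572] [ 0.0002 -0.0013 -0.0005]
shift [-0.12  0.    0.06] turn [0. 0. 0.] rows>= 2 per row [-0.06  0.    0.03] [0. 0. 0.]
shift [-0.08 -0.    0.04] turn [0. 0. 0.] rows>= 2 per row [-0.04 -0.    0.02] [0. 0. 0.]
shift [ 0.     -0.      0.0676] turn [0. 0. 0.] rows>= 1 per row [ 0.     -0.      0.0676] [0. 0. 0.]
11782 [-0.06514012 -0.02181278 -0.03198143] [ 0.08963212  0.02132105 -0.0080237 ]
-0.05 885 -0.0201 0.0197 -0.0191
-0.01 639 -0.0121 0.0118 -0.0168
0.01 1343 -0.0213 0.021 -0.0171
0.03 778 -0.0121 0.0119 -0.0167
0.05 855 -0.0121 0.0119 -0.0166
0.07 944 -0.0122 0.0118 -0.0167
0.09 400 -0.0118 0.0117 -0.0159
```

The brush is centred and level in the hand. Moving to the approach pose and in over its compartment.

>>> apply_moves:
  steps:
    - [0,0.041,0.057,0,-0.006,-0.0026,1]
    - [0,0.041,0.057,0,0,0,1]
    - [0,0.041,0.057,0,0,0,1]
    - [-0.004,0.041,0.057,0,0,0,1]
    - [0,0.04,0.058,0,0,0,1]
    - [0,0,0,0,0,0,1]

```text
clock: 23.3
position: [0.4799, 0.3316, 0.1277]
tcp_rot: [[-0.9, -0.128, 0.416], [-0.117, 0.992, 0.052], [-0.419, -0.001, -0.908]]
force: [0.3, -0.3, -1.6]
gripper_width: 0.024
gripper_force: 40.0
```

>>> apply_moves:
  steps:
    - [-0.04,0,0.02,0,0,0,1]
    - [-0.04,0,0.02,0,0,0,1]
    - [-0.04,0,0.02,0,0,0,1]
    - [-0.03,0,0.01,0,0,0,1]
    - [0,0,0,0,0,0,1]
    - [0,0,0,0,0,0,1]
    - [0,0,0,0,0,0,1]
    - [0,0,0,0,0,0,1]

```text
clock: 23.97
position: [0.5587, 0.339, 0.1327]
tcp_rot: [[-0.899, -0.128, 0.418], [-0.116, 0.992, 0.054], [-0.422, -0.001, -0.907]]
force: [0.3, 0.8, -1.8]
gripper_width: 0.0237
gripper_force: 40.0
```

```bash
python3 - <<'E'
from h import *
o=dict(np.load("/tmp/o.npz"));T=rotB(o["stand"][2],np.radians(25))
plan((tw(o,0,.083,.05),T),(tw(o,0,.083,.02),T))
E
```

```text
t 23.97 now [0.5587 0.339  0.1327] w 0.0237 F [ 0.3  0.8 -1.8]
shift [-0.0536  0.0007  0.0302] turn [-0.0003 -0.0016  0.0019] rows>= 1 per row [-0.0536  0.0007  0.0302] [-0.0003 -0.0016  0.0019]
shift [ 0.   -0.    0.06] turn [0. 0. 0.] rows>= 1 per row [ 0.   -0.    0.06] [0. 0. 0.]
```

>>> apply_moves:
  steps:
    - [-0.027,0,0.015,0,-0.0016,0.002,1]
    - [-0.0266,0.0007,0.015,0,0,0,1]
    - [0,0,0,0,0,0,1]
    - [0,0,0,0,0,0,1]
    - [0,0,0,0,0,0,1]
    - [0,0,0,0,0,0,1]

```text
clock: 24.47
position: [0.5886, 0.3435, 0.1304]
tcp_rot: [[-0.899, -0.128, 0.419], [-0.116, 0.992, 0.054], [-0.423, -0.0, -0.906]]
force: [0.2, -0.8, -1.3]
gripper_width: 0.0236
gripper_force: 40.0
```

```bash
python3 - <<'E'
from h import *
o=dict(np.load("/tmp/o.npz"));T=rotB(o["stand"][2],np.radians(25))
plan((tw(o,0,.083,.05),T),(tw(o,0,.083,.02),T))
c=arm.camera("wrist");z=cv2.resize(c["image"],None,fx=1.25,fy=1.25);cv2.imwrite("pics/w7.png",z)
E
```

```text
t 24.47 now [0.5886 0.3435 0.1304] w 0.0236 F [ 0.2 -0.8 -1.3]
shift [-0.0008 -0.0006  0.0006] turn [0.0004 0.0002 0.001 ] rows>= 1 per row [-0.0008 -0.0006  0.0006] [0.0004 0.0002 0.001 ]
shift [ 0.   -0.    0.06] turn [0. 0. 0.] rows>= 1 per row [ 0.   -0.    0.06] [0. 0. 0.]
```

View pics/w7.png

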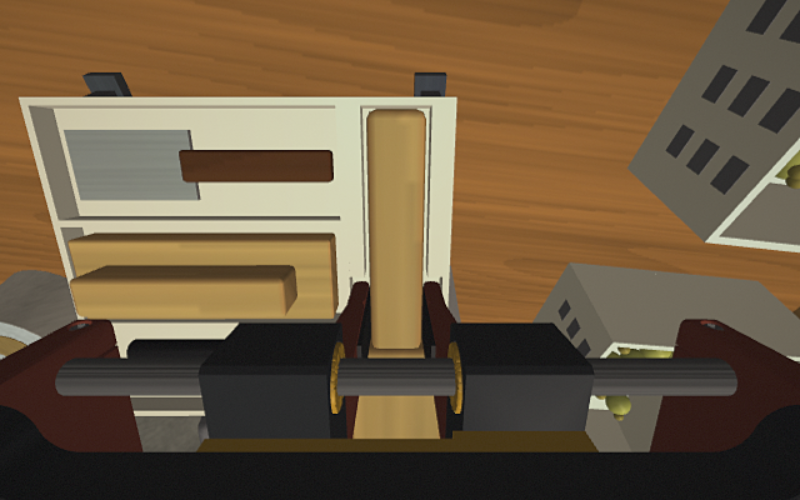

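The handle (x 368–425) sits centred over its channel (361–432), and the scraper lies in its slot. Lowering.

>>> apply_moves:
  steps:
    - [0,0,0.015,0,0,0,1]
    - [0,0,0.02,0,0,0,1]
    - [0,0,0.015,0,0,0,1]
    - [0,0,0.008,0,0,0,1]
    - [0,0,0,0,0,0,1]
    - [0,0,0,0,0,0,1]
    - [0,0,0,0,0,0,1]
    - [0,0,0,0,0,0,1]

```text
clock: 25.18
position: [0.6024, 0.3456, 0.1048]
tcp_rot: [[-0.898, -0.128, 0.421], [-0.115, 0.992, 0.055], [-0.424, 0.001, -0.906]]
force: [0.1, -0.7, -2.6]
gripper_width: 0.0241
gripper_force: 40.0
```

>>> apply_moves:
  steps:
    - [0,0,0.003,0,0,0,1]
    - [0,0,0,0,0,0,1]
    - [0,0,0,0,0,0,1]
    - [0,0,0,0,0,0,1]

```text
clock: 25.52
position: [0.6028, 0.3456, 0.1033]
tcp_rot: [[-0.898, -0.128, 0.421], [-0.115, 0.992, 0.055], [-0.424, 0.001, -0.906]]
force: [0.8, -0.8, -1.5]
gripper_width: 0.0236
gripper_force: 40.0
```

```bash
python3 - <<'E'
from h import *
o=dict(np.load("/tmp/o.npz"));T=rotB(o["stand"][2],np.radians(25))
plan((tw(o,0,.083,.0165),T))
E
```

```text
t 25.52 now [0.6028 0.3456 0.1033] w 0.0236 F [ 0.8 -0.8 -1.5]
shift [ 0.0024 -0.0012  0.0062] turn [0.0014 0.0034 0.    ] rows>= 1 per row [ 0.0024 -0.0012  0.0062] [0.0014 0.0034 0.    ]
```

>>> apply_moves:
  steps:
    - [0.002,-0.001,0.003,0,0.003,0,1]
    - [0,0,0,0,0,0,1]
    - [0,0,0,0,0,0,1]
    - [0,0,0,0,0,0,1]

```text
clock: 25.85
position: [0.6029, 0.3452, 0.1016]
tcp_rot: [[-0.899, -0.128, 0.42], [-0.115, 0.992, 0.055], [-0.423, 0.001, -0.906]]
force: [-0.5, 0.2, -0.8]
gripper_width: 0.0238
gripper_force: 40.0
```

>>> apply_moves:
  steps:
    - [0,0,0.002,0,0,0,1]
    - [0,0,0,0,0,0,1]
    - [0,0,0,0,0,0,1]
    - [0,0,0,0,0,0,1]

```text
clock: 26.18
position: [0.6032, 0.3452, 0.101]
tcp_rot: [[-0.899, -0.128, 0.42], [-0.115, 0.992, 0.055], [-0.423, 0.001, -0.906]]
force: [-3.6, -0.5, 5.5]
gripper_width: 0.0241
gripper_force: 40.0
```

>>> apply_moves:
  steps:
    - [0,0,0.001,0,0,0,1]
    - [0,0,0,0,0,0,1]
    - [0,0,0,0,0,0,1]
    - [0,0,0,0,0,0,1]

```text
clock: 26.52
position: [0.6032, 0.3453, 0.1009]
tcp_rot: [[-0.899, -0.128, 0.42], [-0.115, 0.992, 0.055], [-0.423, 0.001, -0.906]]
force: [-5.9, -0.6, 8.6]
gripper_width: 0.0235
gripper_force: 40.0
```

```bash
python3 - <<'E'
from h import *
o=dict(np.load("/tmp/o.npz"));T=rotB(o["stand"][2],np.radians(25))
plan((tw(o,0,.083,.0165),T))
E
```

```text
t 26.52 now [0.6032 0.3453 0.1009] w 0.0235 F [-5.9 -0.6  8.6]
shift [ 0.001  -0.0005  0.0016] turn [ 0.0019  0.0017 -0.    ] rows>= 1 per row [ 0.001  -0.0005  0.0016] [ 0.0019  0.0017 -0.    ]
```

Contact at the expected height. Opening a little only, so the scraper's end isn't touched, then backing out.

>>> apply_moves:
  steps:
    - [0,0,-0.001,0,0,0,1]
    - [0,0,0,0,0,0,0.4]
    - [0,0,0,0,0,0,0.25]
    - [0,0,0,0,0,0,0.22]
    - [0,0,0,0,0,0,0.22]
    - [0,0,0,0,0,0,0.22]

```text
clock: 27.02
position: [0.6031, 0.345, 0.1002]
tcp_rot: [[-0.899, -0.128, 0.419], [-0.115, 0.992, 0.054], [-0.422, 0.0, -0.906]]
force: [-0.2, -0.1, -0.4]
gripper_width: 0.0345
gripper_force: 0.0
```

>>> apply_moves:
  steps:
    - [0,0,-0.01,0,0,0,0.22]
    - [0,0,-0.02,0,0,0,0.22]
    - [0,0,-0.04,0,0,0,0.22]
    - [0.02,0,-0.05,0,0,0,0.22]
    - [0.05,0,-0.05,0,0,0,0.22]
    - [0.06,0,-0.05,0,0,0,0.22]
    - [0.06,0,-0.05,0,0,0,0.22]
    - [0.06,0,-0.03,0,0,0,0.22]

```text
clock: 27.68
position: [0.4265, 0.3224, 0.186]
tcp_rot: [[-0.898, -0.127, 0.421], [-0.114, 0.992, 0.056], [-0.425, 0.002, -0.905]]
force: [0.0, 1.3, -0.4]
gripper_width: 0.0344
gripper_force: 0.0
```

>>> apply_moves:
  steps:
    - [0.06,0,0,0,0,0,0.22]
    - [0.04,0,0,0,0,0,0.22]
    - [0,0,0,0,0,0,0.22]
    - [0,0,0,0,0,0,0.22]
    - [0,0,0,0,0,0,0.22]

```text
clock: 28.1
position: [0.3842, 0.3178, 0.1637]
tcp_rot: [[-0.898, -0.128, 0.421], [-0.115, 0.992, 0.056], [-0.425, 0.002, -0.905]]
force: [0.1, 0.4, -0.1]
gripper_width: 0.0344
gripper_force: 0.0
```

```bash
python3 - <<'E'
from h import *
o=dict(np.load("/tmp/o.npz"));st=o["stand"];print(arm.observe()["position"])
for n in("top","wrist","scene"):
    c=arm.camera(n);P=pts(c);np.savez("/tmp/%s9.npz"%n,**c)
    k,s=np.cos(st[2]),np.sin(st[2]);D=P-[st[0],st[1],0];X=D[...,0]*k+D[...,1]*s;Y=-D[...,0]*s+D[...,1]*k;Z=D[...,2]
    a=(X-.095)*K+(Z-.085)*S;d=-(X-.095)*S+(Z-.085)*K
    for t,lo,hi,y0,h in(("base",.016,.026,-.03,.085),("ridge",.041,.052,-.03,.085),("brush",.028,.042,.083,.04)):
        m=(d>lo)&(d<hi)&(abs(a)<.1)&(abs(Y-y0)<h)
        if t!="brush": m&=abs(a)<.04
        if m.sum()>30:print(n,t,m.sum(),np.round(cv2.minAreaRect(np.stack([a[m],Y[m]],-1).astype(np.float32)*1000)[0],1),np.round(cv2.minAreaRect(np.stack([a[m],Y[m]],-1).astype(np.float32)*1000)[1:][0],1),"plane",np.linalg.lstsq(np.c_[a[m],Y[m],np.ones(m.sum())],d[m],rcond=None)[0].round(4),"a",a[m].min().round(4),a[m].max().round(4))
    if n=="scene":
        b=o["board"];hsv=cv2.cvtColor(c["image"],cv2.COLOR_BGR2HSV);k,s=np.cos(b[2]),np.sin(b[2]);L=(P[...,:2]-b[:2]-[.156*k,.156*s])@np.array([[k,-s],[s,k]])
        m=((hsv[...,1]>80)&(abs(L[...,1])<.09)&(abs(L[...,0])<.04)).astype(np.uint8);N,l,q,_=cv2.connectedComponentsWithStats(m)
        print([(L[l==i].mean(0).round(3),P[l==i][:,2].max().round(3),q[i,4]) for i in range(1,N) if q[i,4]>50])
        cv2.imwrite("pics/end.png",cv2.resize(c["image"][60:360,130:530],None,fx=2,fy=2))
E
```

```text
[0.38416955 0.31777922 0.16371762]
top base 652 [ -0.7 -29.2] [168.2  74.4] plane [0.0108 0.0043 0.021 ] a -0.0382 0.0363
top ridge 310 [  0.5 -27.9] [ 23.8 110. ] plane [-0.014  -0.0013  0.0469] a -0.0114 0.0124
top brush 592 [-9.9 81.7] [155.3  45.6] plane [0.0246 0.052  0.0325] a -0.0875 0.0675
wrist base 210 [11.6 35. ] [19.8 23.2] plane [ 0.007  -0.024   0.0203] a 0.0 0.0233
wrist brush 1525 [-25.4  81.5] [ 44.9 128.9] plane [0.0214 0.0353 0.032 ] a -0.0898 0.0389
scene base 373 [  0.8 -29.7] [ 75.8 169.6] plane [-0.0191  0.0043  0.0212] a -0.0364 0.0394
scene ridge 180 [  2.7 -28.8] [ 24.7 111.5] plane [-0.1577  0.0061  0.0472] a -0.01 0.0148
scene brush 521 [ 5.6 83.3] [ 48.2 180.7] plane [0.0115 0.1052 0.0281] a -0.085 0.0961
[(array([-0.027,  0.047]), np.float64(0.039), np.int32(129)), (array([-0.008, -0.   ]), np.float64(0.017), np.int32(135)), (array([-0.009, -0.061]), np.float64(0.017), np.int32(141))]
```

View pics/end.png

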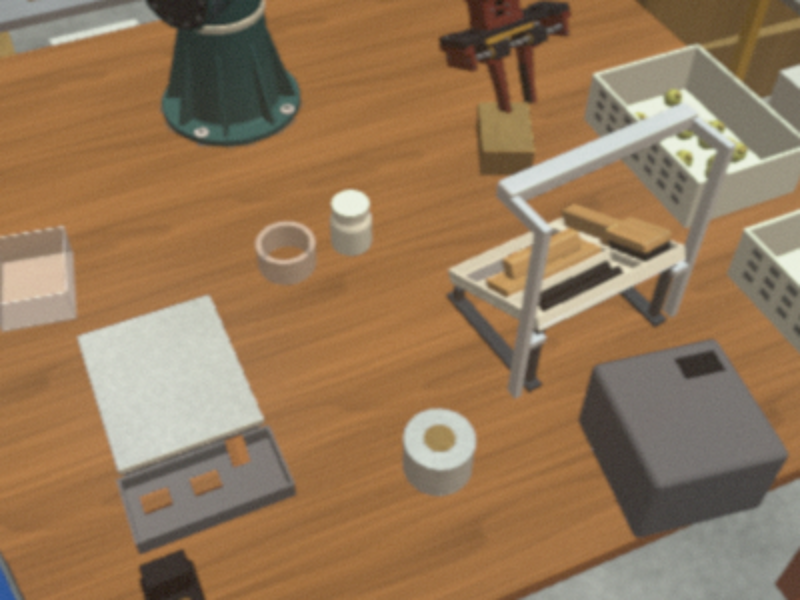

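All three chips are in the trough, both tools lie flat in their compartments, and the hand is clear of everything. Handing in.

```bash
python3 -c "
from workcell import arm
print(arm.finish_job())"
```

```text
the job is handed in; nothing more can be done
None
```

The job is handed in (no verdict returned): the last images show all three chips in the trough, one leaning on its near wall, and the scraper and brush lying flat in their compartments, with the other items looking undisturbed.

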